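# Charge the feed hopper with a tray of spacer sleeves

### The job

Shut the feed hopper's slide gate fully, then tip the five spacer sleeves from the scoop tray into the hopper and set the empty tray back down level on the bench. The sleeve standing loose on the bench may have been dropped, so it must not go into the hopper: stand it upright in an empty pocket of the black check block, beside the one already put by there for inspection. Spill nothing, and leave everything else where it is.

Things in the scene. Friction and masses are not known exactly. Their poses are not given: they have to be found in the camera images.
- hopper: grey sheet-metal feed hopper, fixed; origin on the bench under its bin's middle, x from trough to back. Open bin 128 x 128 mm inside, rim 150 mm high; the back wall and the flared sides rise to 165 mm, the flares 162 mm wide. Floor slopes from 100 mm high at the back to 38 mm at the front outlet (to 88 mm high), which the gate shuts. Pick trough in front: to x = -162 mm, 136 mm wide, 52 mm high
- hopper_mouth (a point): middle of the bin's mouth, at rim height (150 mm above the bench)
- gate (a joint): height in m by which the steel slide gate is raised: 0 fully shut, 0.045 fully up. It stays where it is left by friction (about 3 N) and slides straight up and down in front of the bin
- gate_tab (a point): middle of the flat top of the gate's tab, which is bent forward (hopper -x) and measures 30 mm (hopper x) by 60 mm (hopper y); 170 mm above the bench when the gate is shut, higher by the joint's value when raised. Push it down here
- tray: aluminium scoop tray, 0.14 kg: floor 3 mm thick, 92 mm wide (y), sides 36 mm high; open at the +x end, where the floor rises to a low lip; upright black grip at the -x end. Origin at the middle of the underside; x points to the lip, z up
- tray_grip (a point): middle of the tray's upright grip (tray x -67.5 mm, 68 mm above the underside): a block 12 mm thick (tray x), 46 mm wide (tray y), from 40 to 92 mm above the underside; pinch it from above across its 12 mm
- tray_lip (a point): middle of the tray's pouring lip: tray x +80 mm, 10 mm above the underside
- sleeve_1: bare turned aluminium spacer sleeve, a tube 26 mm across and 32 mm long (bore 15 mm), about 28 g; origin at its middle, z along its axis, either end alike; starts standing in the tray
- sleeve_2: bare turned aluminium spacer sleeve, a tube 26 mm across and 32 mm long (bore 15 mm), about 28 g; origin at its middle, z along its axis, either end alike; starts standing in the tray
- sleeve_3: bare turned aluminium spacer sleeve, a tube 26 mm across and 32 mm long (bore 15 mm), about 28 g; origin at its middle, z along its axis, either end alike; starts standing in the tray
- sleeve_4: bare turned aluminium spacer sleeve, a tube 26 mm across and 32 mm long (bore 15 mm), about 28 g; origin at its middle, z along its axis, either end alike; starts standing in the tray
- sleeve_5: bare turned aluminium spacer sleeve, a tube 26 mm across and 32 mm long (bore 15 mm), about 28 g; origin at its middle, z along its axis, either end alike; starts standing in the tray
- stray: bare turned aluminium spacer sleeve, a tube 26 mm across and 32 mm long (bore 15 mm), about 28 g; origin at its middle, z along its axis, either end alike; starts standing upright by itself on the bench
- kept: bare turned aluminium spacer sleeve, a tube 26 mm across and 32 mm long (bore 15 mm), about 28 g; origin at its middle, z along its axis, either end alike; stands in the check block's middle pocket and stays there
- check_block: black plastic block, 140 mm (x) by 52 mm (y) by 30 mm high, fixed to the bench, with three blind pockets in a row along x; origin in the middle of its underside
- check_block_hole0 (a point): middle of a pocket's mouth at the block's top (30 mm above the bench), block x -44 mm; the pocket is 33.5 mm across and 14 mm deep, so a seated sleeve's middle is 32 mm above the bench
- check_block_hole1 (a point): middle of a pocket's mouth at the block's top (30 mm above the bench), block x 0 mm; the pocket is 33.5 mm across and 14 mm deep, so a seated sleeve's middle is 32 mm above the bench
- check_block_hole2 (a point): middle of a pocket's mouth at the block's top (30 mm above the bench), block x 44 mm; the pocket is 33.5 mm across and 14 mm deep, so a seated sleeve's middle is 32 mm above the bench
- grease_tin: low cream tin, 72 mm across, 40 mm high; a bystander; origin in the middle of its underside
- wood_block: upright hardwood block, 28 x 30 mm, 52 mm high; a bystander; origin in the middle of its underside
- blue_cap: blue bottle cap, 34 mm across, 14 mm high; a bystander; origin in the middle of its underside
- spray_can: spray can, 59 mm across, 198 mm high; a bystander; origin in the middle of its underside
- red_bottle: flat red bottle, 46 x 76 mm (its y is the wide way), 248 mm high; a bystander; origin in the middle of its underside
- tape_roll: roll of tape lying flat, 100 mm across, 24 mm high; a bystander; origin in the middle of its underside

How it is judged:
On the way, in this order (a step that is already met when the one before it is completed fails the run):
1. the slide gate is shut (raised less than 3 mm) (value of joint gate below 0.003 m), for 0.2 s.
2. all five sleeves from the tray are inside the hopper's bin, behind the shut gate (value of joint gate below 0.003 m and x of sleeve_1 in the frame of hopper between -0.066 and 0.066 m and y of sleeve_1 in the frame of hopper between -0.066 and 0.066 m and z of sleeve_1 in the frame of hopper between 0.03 and 0.145 m and x of sleeve_2 in the frame of hopper between -0.066 and 0.066 m and y of sleeve_2 in the frame of hopper between -0.066 and 0.066 m and z of sleeve_2 in the frame of hopper between 0.03 and 0.145 m and x of sleeve_3 in the frame of hopper between -0.066 and 0.066 m and y of sleeve_3 in the frame of hopper between -0.066 and 0.066 m and z of sleeve_3 in the frame of hopper between 0.03 and 0.145 m and x of sleeve_4 in the frame of hopper between -0.066 and 0.066 m and y of sleeve_4 in the frame of hopper between -0.066 and 0.066 m and z of sleeve_4 in the frame of hopper between 0.03 and 0.145 m and x of sleeve_5 in the frame of hopper between -0.066 and 0.066 m and y of sleeve_5 in the frame of hopper between -0.066 and 0.066 m and z of sleeve_5 in the frame of hopper between 0.03 and 0.145 m), for 0.2 s.
At the end, for the whole second after the job is handed in: Gate raised < 3 mm; the five tray sleeves lie in the bin behind it; the loose sleeve and the one already there stand upright (within 0.12 rad) and still, each seated within 6 mm of the centre of a check block pocket; the empty tray stands level (0.06 rad) and still on the bench (within 5 mm) (all of step 2 and (horizontal distance between stray and check_block_hole0 below 0.006 m or horizontal distance between stray and check_block_hole1 below 0.006 m or horizontal distance between stray and check_block_hole2 below 0.006 m) and angle between the z axis of each of stray, kept and the z axis of check_block, either way round below 0.12 rad and z of each of stray, kept in the frame of check_block below 0.035 m and linear speed of each of stray, kept, tray below 0.02 m/s and (horizontal distance between kept and check_block_hole0 below 0.006 m or horizontal distance between kept and check_block_hole1 below 0.006 m or horizontal distance between kept and check_block_hole2 below 0.006 m) and angle between tray's own z axis and vertical below 0.06 rad and height (world z) of tray between -0.004 and 0.005 m and linear speed of each of sleeve_1, sleeve_2, sleeve_3, sleeve_4, sleeve_5 below 0.05 m/s); the robot touches nothing.
It fails at once if a bystander is shifted by more than 25 mm (distance of any of grease_tin, wood_block, blue_cap, spray_can, red_bottle from where it was at the start of the episode above 0.025 m).
It fails at once if the spray can, the red bottle or the wood block is tipped by more than 0.5 rad (angle between any of spray_can, red_bottle, wood_block's own z axis and vertical above 0.5 rad).
It fails at once if a sleeve is spilled: one from the tray comes down on the bench or in the pick trough, or any falls off the bench (height (world z) of sleeve_1 below 0.0145 m or height (world z) of sleeve_2 below 0.0145 m or height (world z) of sleeve_3 below 0.0145 m or height (world z) of sleeve_4 below 0.0145 m or height (world z) of sleeve_5 below 0.0145 m or (x of sleeve_1 in the frame of hopper between -0.165 and -0.08 m and y of sleeve_1 in the frame of hopper between -0.064 and 0.064 m and z of sleeve_1 in the frame of hopper between 0 and 0.05 m) or (x of sleeve_2 in the frame of hopper between -0.165 and -0.08 m and y of sleeve_2 in the frame of hopper between -0.064 and 0.064 m and z of sleeve_2 in the frame of hopper between 0 and 0.05 m) or (x of sleeve_3 in the frame of hopper between -0.165 and -0.08 m and y of sleeve_3 in the frame of hopper between -0.064 and 0.064 m and z of sleeve_3 in the frame of hopper between 0 and 0.05 m) or (x of sleeve_4 in the frame of hopper between -0.165 and -0.08 m and y of sleeve_4 in the frame of hopper between -0.064 and 0.064 m and z of sleeve_4 in the frame of hopper between 0 and 0.05 m) or (x of sleeve_5 in the frame of hopper between -0.165 and -0.08 m and y of sleeve_5 in the frame of hopper between -0.064 and 0.064 m and z of sleeve_5 in the frame of hopper between 0 and 0.05 m) or height (world z) of any of stray, kept below -0.05 m).
It also fails if it takes over 69 s, if anything falls off the work surface, if the arm or the gripper's body presses on something with over 40 N, if the wrist force passes 120 N, or if a joint passes its speed limit or range.

### The arm

A 7-joint arm with a two-finger parallel gripper is mounted at the origin on a cart in front of the work surface, level with it; the furniture and walls round the work are solid. World frame = base frame: x ahead of the robot, y to its left, z up, the work surface at z = 0. Lengths are in m, angles in rad, forces in N, time in s.
With the tool pointing down it reaches from about 0.4 to 0.85 m from the base axis. Payload 6.9 kg.
Tool frame: the origin (TCP) lies midway between the tips of the shut fingers; the grasp point (between the pads) lies 19 mm behind it; z points along the fingers, y is the line along which they close (so a half turn about z gives the same grasp; the last joint's range is limited). The gripper opens to 85 mm and grips with 20 to 120 N. Pads are 22 mm wide; open, the fingers measure 114 mm over their backs; the gripper's body (76 mm by 85 mm) begins 54 mm behind the grasp point. The pads swing forward as they close: fully open they stand 13 mm farther back than shut.
Start: joints at [-1.048, 0.507, -0.238, 1.5, 0.126, 1.149, -0.155], TCP at [0.254, 0.571, 0.231] pointing down, gripper open.
Joint ranges: [-3.08, 3.08], [-0.24, 2.05], [-1.43, 1.35], [0, 2.5], [-1.52, 4.66], [0.17, 1.96], [-2.89, 2.89]. Speed limits (rad/s): [2.39, 2.39, 3.14, 3.14, 3.14, 3.14, 3.14].

### API

Orientations are given as a unit quaternion [w, x, y, z].
In Python, from station import ctrl gives the robot as it stands. The module is installed in compiled form; this text tells all that it offers.
- The arm moves only by the tool drive_tool, never from a script. Its argument "targets" is a list of rows, each a list of 2 entries, a list of its own where there are three numbers: the shift along the tool's x, y, z each as a share of 0.1 m, from -1 to 1, then the turn, a rotation vector about the tool's x, y, z each as a share of 60 degrees, from -1 to 1. In form: [[[tx, ty, tz], [ax, ay, az]], ...]. A call has 1 to 5 rows; each row is the pose to reach, as a shift and turn from the pose commanded when the call began, along the tool's axes at that moment; what a row does not reach only later rows make up. A row lasts 1/12 s, in which the tool goes at most 41.7 mm and 7.16 degrees, less where a joint would pass 70% of its speed; a pose out of reach is approached as far as the arm can. A call with a number of a shift or a turn outside -1 to 1 is refused whole. A call with a gripper value outside its range is refused whole. "jaw" is the closure, from 0 (fully open) to 1 (shut), set as the call begins (left out, the last holds). The fingers move at their own pace and stop on an object; "newtons" is the grip in N (left out, the last holds). Time passes only in rows, so rows that repeat a pose let the fingers close. It gives the time, the measured TCP pose, the force, the opening and the grip force at its end, in the units of the state.
- ctrl.read_state(): the state, without advancing time (a new reading comes with each control period).
- ctrl.get_image(name): name is "scene" or "top"; returns the picture (480x640x3 uint8, blue, green, red); there is no depth.
- ctrl.camera_model(name): a dict with "vertical_fov" (degrees; the focal length in pixels is half the picture's height over the tangent of half this angle, whatever the lens; pixels are square), "cx", "cy" (the principal point, pixels), "k1" (the pictures are not rectified: a ray, as slopes to the right and down, at radius r is drawn at 1 + k1 r^2 times it, then the intrinsics apply), "rvec" (rotation vector, rad) and "tvec" (3), from world to camera coordinates, as OpenCV has them. Camera axes: x right, y down, z forward; pixel columns grow to the right and rows downward; lengths in m; the calibration is good to about 2 mm. A picture is of the moment at which its call begins. camera_model takes no time and is no camera call.
- ctrl.close_job(): hands the job in; it is judged then, once.
The state is a dict: "time_s": time; "joint_pos": joint angles; "joint_vel": joint speeds; "joint_torque": joint torques, N m; "position": TCP position; "eef_rot": TCP orientation; "ft_force": force on the tool from outside, world axes, zero at the start; "wrist_torque": the same for the moment, N m; "opening": finger opening in m; "grasp_force": force on a finger pad.
Only numpy, scipy, OpenCV 4.12 (cv2) and the standard library are available. Lean on these libraries where they do the work, as an engineer would, in place of code of your own. Each camera call takes 0.05 s, during which the arm holds its last target. There are 200 camera calls.

## Working session

There is one attempt and no reset: what is moved stays moved. The work goes in short steps, Python scripts to look and compute and a tool call to move; the robot and the scene stay as the last step left them, time stands still between calls to the robot, and variables do not carry over. Pictures are saved under pics/ and viewed, at most 10 in all, crops included, and the job is handed in when it is done.

Besides the shell and the picture viewer there is one more tool, called after "Request:" as name([rows], argument=value, ...), one row to a line, values as JSON. drive_tool: Moves the arm, as the interface text tells. Its arguments: {"type":"object","properties":{"targets":{"type":"array","items":{"type":"array"}},"jaw":{"type":"number"},"newtons":{"type":"number"}},"required":["targets"]}

```bash
mkdir -p pics
python3 - <<'E'
from station import ctrl
import cv2
for n in("scene","top"):
    cv2.imwrite(f"pics/{n}0.png",ctrl.get_image(n)); print(n,ctrl.camera_model(n))
s=ctrl.read_state();print(s)
E
```

```text
scene {'vertical_fov': 54.09100409732342, 'cx': 321.88277963980585, 'cy': 239.7628283198431, 'k1': -0.0728646319871719, 'rvec': array([ 1.98805411, -1.18150367,  0.59763237]), 'tvec': array([-0.29175852,  0.38619038,  0.72097625])}
top {'vertical_fov': 50.021146961754745, 'cx': 315.83219394499395, 'cy': 243.1602356039187, 'k1': -0.0926358790586425, 'rvec': array([ 2.18210819, -2.14181657,  0.10130762]), 'tvec': array([-0.01620856,  0.58240227,  1.56203776])}
{'time_s': 0.1, 'joint_pos': array([-1.04751101,  0.50826407, -0.23751558,  1.50102177,  0.12572695,
        1.14890369, -0.15481128]), 'joint_vel': array([-9.55751759e-04, -1.23587699e-03,  8.31519006e-04, -2.71435750e-03,
        6.39516435e-06, -1.49765429e-03, -4.02308418e-04]), 'joint_torque': array([-4.88349629e-03, -6.21842408e+01, -2.19448529e+00, -2.50208062e+01,
        1.25866823e-02,  7.68905069e-03, -3.29475847e-05]), 'position': array([0.25348831, 0.5708002 , 0.23051349]), 'eef_rot': array([-1.37382116e-04,  2.07378492e-01,  9.78260454e-01, -7.91431745e-04]), 'ft_force': array([ 0.25741774, -0.16150819,  0.60604281]), 'wrist_torque': array([-0.02835797, -0.01993935,  0.05865935]), 'grasp_force': 0.0, 'opening': 0.08519428215972552}
```

View pics/scene0.png

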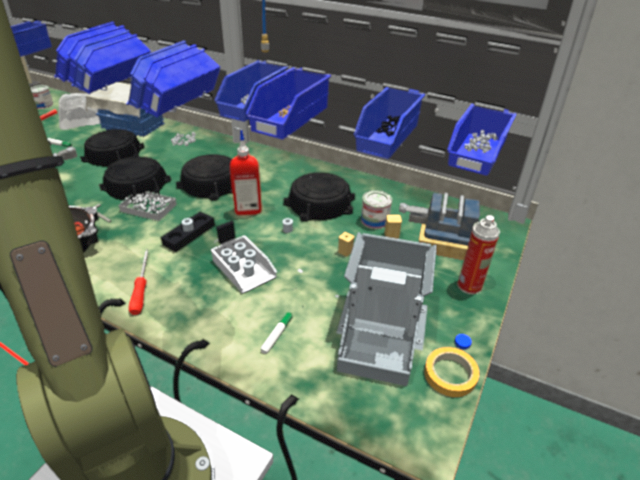

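View pics/top0.png

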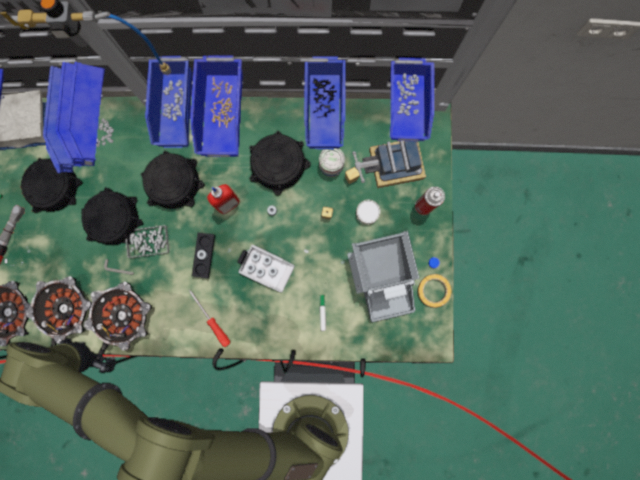

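The scene view shows the tray at about (243,263), hopper (385,305), check block (188,231) and stray (287,225). In the top view they are at (267,268), (385,275), (203,256) and (271,210). I'll enlarge both.

```bash
cat > h.py <<'E'
import numpy as np, cv2
from station import ctrl
from scipy.spatial.transform import Rotation as R
def cam(n):
    m=ctrl.camera_model(n); f=240/np.tan(np.radians(m['vertical_fov'])/2)
    K=np.array([[f,0,m['cx']],[0,f,m['cy']],[0,0,1]]); return K,np.array([m['k1'],0,0,0,0.]),np.float64(m['rvec']),np.float64(m['tvec'])
def ray(n,p):
    K,d,r,t=cam(n); Rm=cv2.Rodrigues(r)[0]
    u=cv2.undistortPointsIter(np.float64(p).reshape(1,1,2),K,d,None,None,(3,50,1e-10)).ravel()
    v=Rm.T@np.array([u[0],u[1],1]); return -Rm.T@t, v/np.linalg.norm(v)
def onz(n,p,z):
    o,v=ray(n,p); return (o+v*(z-o[2])/v[2]).round(4)
def tri(ps,pt):
    o1,v1=ray('scene',ps);o2,v2=ray('top',pt)
    s=np.linalg.lstsq(np.c_[v1,-v2],o2-o1,rcond=None)[0]
    a=o1+s[0]*v1;b=o2+s[1]*v2; return ((a+b)/2).round(4),np.linalg.norm(a-b).round(4)
def proj(n,P):
    K,d,r,t=cam(n); return cv2.projectPoints(np.float64(P).reshape(-1,3),r,t,K,d)[0].reshape(-1,2).round(1)
def rel(pos,Rt):
    """shares from present pose to target (units of moves)"""
    s=ctrl.read_state();q=s['eef_rot'];C=R.from_quat(np.r_[q[1:],q[0]])
    return (C.inv().apply(np.array(pos)-s['position'])/.1).round(3),((C.inv()*Rt).as_rotvec(degrees=True)/60).round(3)
E
python3 - <<'E'
import cv2
a=cv2.imread('pics/scene0.png');b=cv2.imread('pics/top0.png')
cv2.imwrite('pics/s1.png',cv2.resize(a[190:390,150:410+40],None,fx=2.66,fy=2.66,interpolation=cv2.INTER_CUBIC))
cv2.imwrite('pics/t1.png',cv2.resize(b[190:330,185:445],None,fx=3,fy=3,interpolation=cv2.INTER_CUBIC))
E
```

```text
(no output)
```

View pics/s1.png

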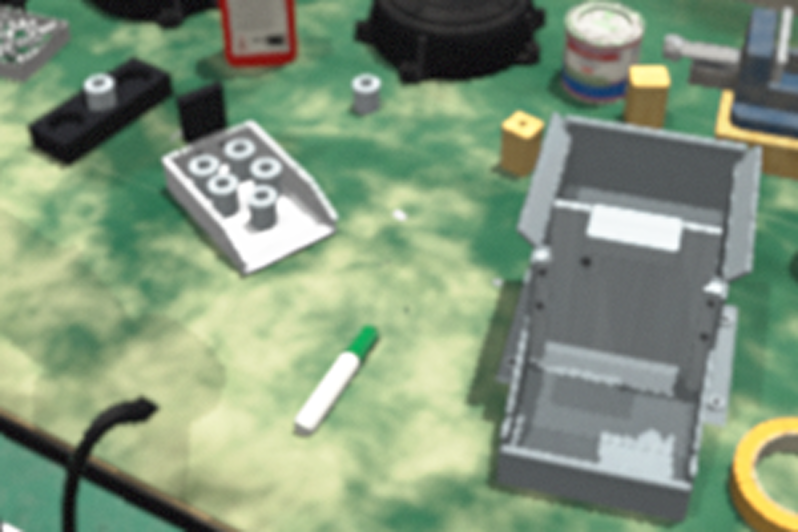

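View pics/t1.png

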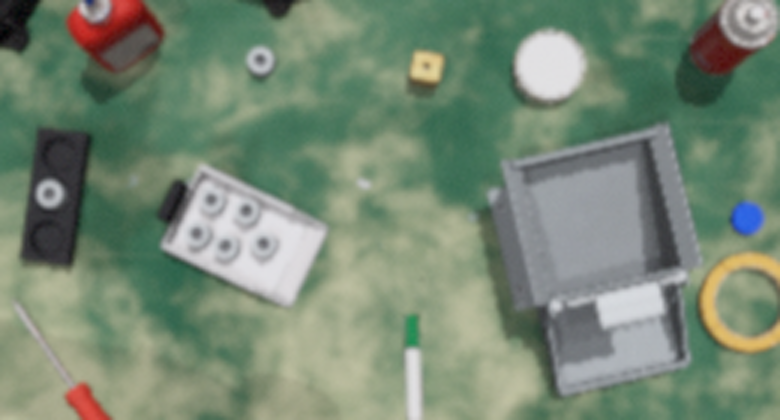

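Crops: tab plate centre is at s1 (635,228) / t1 (631,306), stray top at (367,82) / (260,58), kept top at (100,85) / (50,193), and grip top at (200,93) / (172,200). The tray has its lip to the right and towards the robot.

Run:
```python
from h import *
S=lambda x,y:((x+.5)/2.66-.5+150,(y+.5)/2.66-.5+190)
T=lambda x,y:((x+.5)/3-.5+185,(y+.5)/3-.5+190)
for k,s,t in [('tab',(636,228),(632,306)),('tabL',(590,220),(602,313)),('tabR',(682,236),(662,300)),('kept',(99,84),(50,193)),('stray',(367,81),(260,59)),
 ('griptop',(201,93),(172,200)),('s far',(239,148),(212,200)),('s lip',(264,193),(264,243)),('flareBL',(556,117),(505,163)),('flareBR',(760,150),(668,127)),('troughFL',(500,450),(558,396)),('troughFR',(692,485),(689,360)),
 ('lipL',(335,218),(327,229)),('lipR',(246,271),(292,305)),('hole0',(145,75),(58,150)),('hole2',(65,125),(45,238)),('wood',(523,125),(427,63)),('bin fl',(522,230),(530,305)),('can',None,(748,20)),('cap',None,(748,217)),('redb',None,(95,5)),('tin',None,(550,65))]:
    if s: print(k,*tri(S(*s),T(*t)))
    else: print(k,onz('top',T(*t),{'can':.198,'cap':.014,'redb':.248,'tin':.04}[k]))
im=cv2.imread('pics/top0.png')
for k,(x,y,z,) in dict(sleevetop=(172,200,.092),).items(): print(onz('top',T(x,y),z))
for c in [(202,167),(163,247),(212,200),(247,210),(198,236),(227,246),(264,243)]: print(c,onz('top',T(*c),.036 ))
for c in [(327,229),(292,305)]: print('lip',onz('top',T(*c),.013))
for c in [(90,131),(37,128),(22,262),(70,266)]: print('blk',onz('top',T(*c),.03))
for c in [(560,394),(688,360)]: print('trough',onz('top',T(*c),.052))
for c in [(505,163),(668,127),(520,305),(698,268)]: print('flare',onz('top',T(*c),.165))
```

```text
tab [ 0.4348 -0.2272  0.2023] 0.0008
tabL [ 0.4275 -0.1988  0.2026] 0.0031
tabR [ 0.4411 -0.2556  0.2029] 0.0014
kept [0.5407 0.3475 0.044 ] 0.0015
stray [0.6861 0.1356 0.0316] 0.0002
griptop [0.5328 0.2141 0.0872] 0.0011
s far [0.5375 0.1813 0.0336] 0.0016
s lip [0.4949 0.1253 0.0356] 0.0009
flareBL [ 0.5682 -0.1122  0.1607] 0.0008
flareBR [ 0.6051 -0.2663  0.163 ] 0.0012
troughFL [ 0.3457 -0.1778  0.0395] 0.0028
troughFR [ 0.3833 -0.309   0.0397] 0.0007
lipL [0.511  0.0623 0.0216] 0.0003
lipR [0.4311 0.0989 0.0083] 0.0038
hole0 [0.5905 0.3414 0.0255] 0.0086
hole2 [0.4957 0.3559 0.0214] 0.0007
wood [ 0.6818 -0.0369  0.0463] 0.0026
bin fl [ 0.4366 -0.1412  0.1599] 0.0077
can [ 0.703  -0.3363  0.198 ]
cap [ 0.5318 -0.3754  0.014 ]
redb [0.6964 0.265  0.248 ]
tin [ 0.6837 -0.1652  0.04  ]
[0.5327 0.213  0.092 ]
(202, 167) [0.5717 0.1918 0.036 ]
(163, 247) [0.4885 0.2294 0.036 ]
(212, 200) [0.5378 0.1804 0.036 ]
(247, 210) [0.5282 0.144  0.036 ]
(198, 236) [0.5005 0.1937 0.036 ]
(227, 246) [0.4908 0.1635 0.036 ]
(264, 243) [0.4946 0.1256 0.036 ]
lip [0.5116 0.0626 0.013 ]
lip [0.4322 0.097  0.013 ]
blk [0.6078 0.3109 0.03  ]
blk [0.61   0.3669 0.03  ]
blk [0.4702 0.3766 0.03  ]
blk [0.4672 0.3263 0.03  ]
trough [ 0.3476 -0.1773  0.052 ]
trough [ 0.3837 -0.3061  0.052 ]
flare [ 0.568  -0.1123  0.165 ]
flare [ 0.605  -0.2665  0.165 ]
flare [ 0.4346 -0.128   0.165 ]
flare [ 0.4721 -0.295   0.165 ]
```

Request:
drive_tool([
  [[-0.4,-0.27,-0.1],[0,0,0]],
  [[-0.775,-0.534,-0.15],[0,0,0]],
  [[-0.775,-0.534,-0.15],[0,0,0]],
], jaw=1)

```text
time_s: 0.35
position: [0.3071, 0.4857, 0.2465]
eef_rot: [0.002, 0.21, 0.978, -0.002]
ft_force: [1.4, -0.6, -0.3]
opening: 0.0517
grasp_force: 0.0
```

Request:
drive_tool([
  [[-0.4,-0.27,-0.1],[0,0,0]],
  [[-0.775,-0.534,-0.15],[0,0,0]],
  [[-0.775,-0.534,-0.15],[0,0,0]],
])

```text
time_s: 0.6
position: [0.3562, 0.4048, 0.2618]
eef_rot: [0.002, 0.211, 0.978, -0.001]
ft_force: [-0.0, -1.0, 0.1]
opening: 0.0122
grasp_force: 0.0
```

Request:
drive_tool([
  [[-0.4,-0.27,0],[0,0,0]],
  [[-0.775,-0.534,0],[0,0,0]],
  [[-0.775,-0.534,0],[0,0,0]],
])

```text
time_s: 0.85
position: [0.4049, 0.3238, 0.2611]
eef_rot: [0.001, 0.211, 0.977, -0.002]
ft_force: [-0.8, -0.2, -0.0]
opening: 0.0003
grasp_force: 0.0
```

Request:
drive_tool([
  [[-0.4,-0.27,0],[0,0,0]],
  [[-0.775,-0.534,0],[0,0,0]],
  [[-0.775,-0.534,0],[0,0,0]],
])

```text
time_s: 1.1
position: [0.4537, 0.2433, 0.261]
eef_rot: [0.001, 0.211, 0.977, -0.002]
ft_force: [0.6, -1.0, -0.3]
opening: 0.0
grasp_force: 0.0
```

Request:
drive_tool([
  [[-0.17,-0.43,0],[0,0,0]],
  [[-0.354,-0.874,0],[0,0,0]],
  [[-0.354,-0.874,0],[0,0,0]],
])

```text
time_s: 1.35
position: [0.447, 0.1491, 0.2609]
eef_rot: [-0.0, 0.211, 0.977, -0.002]
ft_force: [0.3, -0.2, -0.3]
opening: -0.0
grasp_force: 0.0
```

Request:
drive_tool([
  [[-0.17,-0.43,0],[0,0,0]],
  [[-0.354,-0.874,0],[0,0,0]],
  [[-0.354,-0.874,0],[0,0,0]],
])

```text
time_s: 1.6
position: [0.4434, 0.0552, 0.2612]
eef_rot: [-0.0, 0.211, 0.978, -0.002]
ft_force: [-0.8, -0.5, -0.7]
opening: -0.0
grasp_force: 0.0
```

Request:
drive_tool([
  [[-0.17,-0.43,0],[0,0,0]],
  [[-0.354,-0.874,0],[0,0,0]],
  [[-0.354,-0.874,0],[0,0,0]],
])

```text
time_s: 1.85
position: [0.4401, -0.0389, 0.2613]
eef_rot: [0.0, 0.211, 0.978, -0.002]
ft_force: [0.1, -0.6, 0.1]
opening: 0.0002
grasp_force: 0.0
```

Request:
drive_tool([
  [[-0.17,-0.43,0],[0,0,0]],
  [[-0.354,-0.874,0],[0,0,0]],
  [[-0.354,-0.874,0],[0,0,0]],
])

```text
time_s: 2.1
position: [0.4367, -0.1332, 0.2613]
eef_rot: [0.0, 0.211, 0.978, -0.002]
ft_force: [0.0, -0.8, 0.5]
opening: 0.0001
grasp_force: 0.0
```

Request:
drive_tool([
  [[-0.17,-0.43,0],[0,0,0]],
  [[-0.354,-0.874,0],[0,0,0]],
  [[-0.354,-0.874,0],[0,0,0]],
  [[-0.354,-0.874,0],[0,0,0]],
])

```text
time_s: 2.43
position: [0.4337, -0.2251, 0.261]
eef_rot: [-0.0, 0.211, 0.978, -0.001]
ft_force: [0.1, 0.4, 0.2]
opening: -0.0
grasp_force: 0.0
```

Request:
drive_tool([
  [[0,0,0.3],[0,0,0]],
  [[0,0,0.5],[0,0,0]],
  [[0,0,0.65],[0,0,0]],
  [[0,0,0.75],[0,0,0]],
  [[0,0,0.84],[0,0,0]],
])

```text
time_s: 2.85
position: [0.4345, -0.2195, 0.1764]
eef_rot: [-0.001, 0.207, 0.978, 0.0]
ft_force: [-0.4, 1.4, 2.6]
opening: 0.0001
grasp_force: 1.1
```

Request:
drive_tool([
  [[0,0,0.03],[0,0,0]],
  [[0,0,0.05],[0,0,0]],
  [[0,0,0.07],[0,0,0]],
  [[0,0,0.07],[0,0,0]],
])

```text
time_s: 3.18
position: [0.435, -0.2208, 0.1704]
eef_rot: [0.0, 0.207, 0.978, 0.0]
ft_force: [-0.0, -0.4, 0.1]
opening: 0.0002
grasp_force: 0.0
```

Request:
drive_tool([
  [[0,0,0.02],[0,0,0]],
  [[0,0,0.03],[0,0,0]],
  [[0,0,0.03],[0,0,0]],
])

```text
time_s: 3.43
position: [0.4352, -0.2211, 0.1699]
eef_rot: [0.001, 0.208, 0.978, -0.0]
ft_force: [-5.8, 3.3, 23.5]
opening: -0.0001
grasp_force: 11.9
```

Request:
drive_tool([
  [[0,0,-0.3],[0,0,0]],
  [[0,0,-0.8],[0,0,0]],
  [[0,0,-0.9],[0,0,0]],
], jaw=0.45)

```text
time_s: 3.68
position: [0.4358, -0.2219, 0.2617]
eef_rot: [0.003, 0.208, 0.978, -0.001]
ft_force: [0.7, -0.0, -0.1]
opening: 0.0358
grasp_force: 0.0
```

Request:
drive_tool([
  [[0.08,0.43,0],[0,0,0]],
  [[0.174,0.874,0],[0,0,0]],
  [[0.174,0.874,0],[0,0,0]],
])

```text
time_s: 3.93
position: [0.4562, -0.1271, 0.2581]
eef_rot: [0.001, 0.204, 0.979, 0.002]
ft_force: [0.3, 0.5, -0.3]
opening: 0.0469
grasp_force: 0.0
```

Request:
drive_tool([
  [[0.08,0.43,0],[0,0,0]],
  [[0.174,0.874,0],[0,0,0]],
  [[0.174,0.874,0],[0,0,0]],
])

```text
time_s: 4.18
position: [0.4752, -0.0395, 0.2576]
eef_rot: [0.0, 0.203, 0.979, 0.002]
ft_force: [0.2, 1.4, -0.7]
opening: 0.0468
grasp_force: 0.0
```

Request:
drive_tool([
  [[0.08,0.43,0],[0,0,0]],
  [[0.174,0.874,0],[0,0,0]],
  [[0.174,0.874,0],[0,0,0]],
])

```text
time_s: 4.43
position: [0.4944, 0.0477, 0.2575]
eef_rot: [0.0, 0.203, 0.979, 0.002]
ft_force: [0.0, 0.6, -0.5]
opening: 0.0469
grasp_force: 0.0
```

Request:
drive_tool([
  [[0.08,0.43,0],[0,0,0]],
  [[0.174,0.874,0],[0,0,0]],
  [[0.174,0.874,0],[0,0,0]],
])

```text
time_s: 4.68
position: [0.5134, 0.1349, 0.2573]
eef_rot: [-0.0, 0.203, 0.979, 0.002]
ft_force: [-0.3, 0.7, 0.1]
opening: 0.0469
grasp_force: 0.0
```

Request:
drive_tool([
  [[0.08,0.43,0],[0,0,0]],
  [[0.174,0.874,0],[0,0,0]],
  [[0.174,0.874,0],[0,0,0]],
  [[0.174,0.874,0],[0,0,0]],
])

```text
time_s: 5.02
position: [0.5322, 0.2175, 0.2568]
eef_rot: [-0.001, 0.204, 0.979, 0.001]
ft_force: [0.3, -0.7, -0.3]
opening: 0.047
grasp_force: 0.0
```

Run:
```python
from h import *
print(ctrl.read_state())
x=np.array([-.41,-.912,0]); x/=np.linalg.norm(x)
# tool y = -tray x, z down
z=np.array([0,0,-1.]);y=-x;Rt=R.from_matrix(np.c_[np.cross(y,z),y,z])
print(rel([.533,.2135,.055],Rt), rel([.533,.2135,.12],Rt))
cv2.imwrite('pics/top2.png',ctrl.get_image('top'));im=ctrl.get_image('scene')
cv2.imwrite('pics/s2.png',cv2.resize(im[180:380,150:450],None,fx=2.6,fy=2.6,interpolation=cv2.INTER_CUBIC))
```

```text
{'time_s': 5.0167, 'joint_pos': array([-0.37421111,  0.40441525, -0.08304356,  1.59626187,  0.03384432,
        1.14229041,  0.69467318]), 'joint_vel': array([ 0.04352623, -0.02719195,  0.05412766,  0.04340231,  0.01644998,
        0.00649267,  0.02560843]), 'joint_torque': array([ -1.4535711 , -54.76782203,  -0.94971579, -25.78707039,
        -0.17060396,  -0.05852074,  -0.38599893]), 'position': array([0.53217054, 0.21754983, 0.25675886]), 'eef_rot': array([-5.32577249e-04,  2.04289501e-01,  9.78910074e-01,  7.64293593e-04]), 'ft_force': array([ 0.25687692, -0.71464927, -0.30055332]), 'wrist_torque': array([-0.00880964,  0.00740097,  0.02860571]), 'grasp_force': 0.0, 'opening': 0.046961552594401886}
(array([-0.027, -0.036,  2.018]), array([ 0.001, -0.001,  0.011])) (array([-0.026, -0.036,  1.368]), array([ 0.001, -0.001,  0.011]))
```

View pics/s2.png

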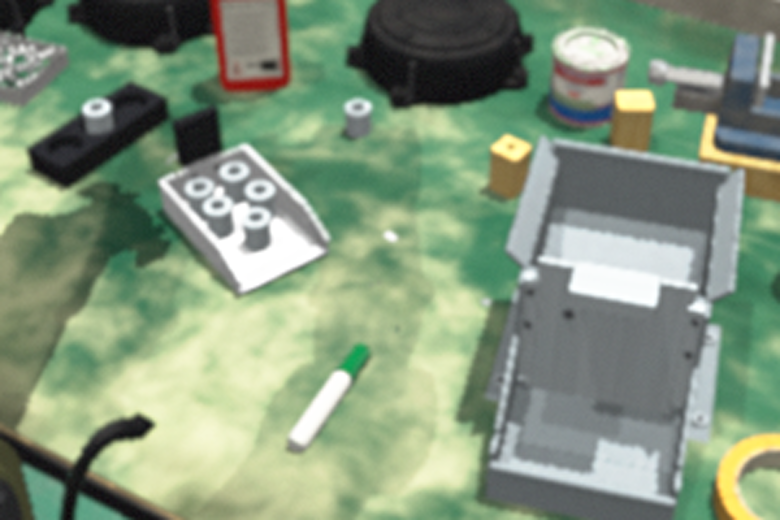

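Gate shut: the tab now sits low, near (615,285) in the crop. The tray is unmoved, so I'm descending to its grip.

Request:
drive_tool([
  [[-0.03,-0.04,0.35],[0,0,0.01]],
  [[-0.03,-0.04,0.7],[0,0,0.01]],
  [[-0.03,-0.04,1],[0,0,0.01]],
])

```text
time_s: 5.37
position: [0.5338, 0.2061, 0.1564]
eef_rot: [0.001, 0.214, 0.977, -0.0]
ft_force: [0.6, -0.4, -0.5]
opening: 0.047
grasp_force: 0.0
```

Request:
drive_tool([
  [[0,0,0.3],[0,0,0]],
  [[0,0,0.6],[0,0,0]],
  [[0,0,0.85],[0,0,0]],
  [[0,0,1],[0,0,0]],
  [[0,0,1],[0,0,0]],
])

```text
time_s: 5.78
position: [0.532, 0.2058, 0.0544]
eef_rot: [-0.002, 0.214, 0.977, -0.002]
ft_force: [-0.5, 0.0, 0.1]
opening: 0.0468
grasp_force: 0.0
```

Request:
drive_tool([
  [[0,0,0],[0,0,0]],
  [[0,0,0],[0,0,0]],
  [[0,0,0],[0,0,0]],
  [[0,0,0],[0,0,0]],
  [[0,0,0],[0,0,0]],
], jaw=1, newtons=100)

```text
time_s: 6.2
position: [0.5351, 0.2091, 0.0592]
eef_rot: [0.002, 0.213, 0.977, 0.001]
ft_force: [-0.0, -0.6, 6.9]
opening: 0.0107
grasp_force: 98.0
```

Request:
drive_tool([
  [[0,0,-0.1],[0,0,0]],
  [[0,0,-0.3],[0,0,0]],
  [[0,0,-0.55],[0,0,0]],
  [[0,0,-0.8],[0,0,0]],
  [[0,0,-1],[0,0,0]],
])

```text
time_s: 6.62
position: [0.5335, 0.2088, 0.1598]
eef_rot: [0.0, 0.212, 0.977, 0.0]
ft_force: [1.3, 0.2, -3.2]
opening: 0.0106
grasp_force: 97.8
```

Request:
drive_tool([
  [[0,0,-0.25],[0,0,0]],
  [[0,0,-0.5],[0,0,0]],
  [[0,0,-0.75],[0,0,0]],
  [[0,0,-0.9],[0,0,0]],
  [[0,0,-1],[0,0,0]],
])

```text
time_s: 7.03
position: [0.5337, 0.2088, 0.2601]
eef_rot: [0.001, 0.213, 0.977, 0.001]
ft_force: [0.7, -0.2, -3.2]
opening: 0.0108
grasp_force: 97.8
```

Run:
```python
from h import *
print({k:v for k,v in ctrl.read_state().items() if k in('joint_pos','ft_force','opening','eef_rot')})
cv2.imwrite('pics/top3.png',ctrl.get_image('top'));im=ctrl.get_image('scene')
cv2.imwrite('pics/s3.png',cv2.resize(im[30:330,120:470],None,fx=2,fy=2,interpolation=cv2.INTER_CUBIC))
```

```text
{'joint_pos': array([-0.36400287,  0.39755218, -0.07732151,  1.59788547,  0.03292627,
        1.14474831,  0.69362524]), 'eef_rot': array([1.08741270e-03, 2.12528507e-01, 9.77153950e-01, 7.80927415e-04]), 'ft_force': array([ 0.720952  , -0.22563745, -3.19315119]), 'opening': 0.010775198528313223}
```

View pics/s3.png

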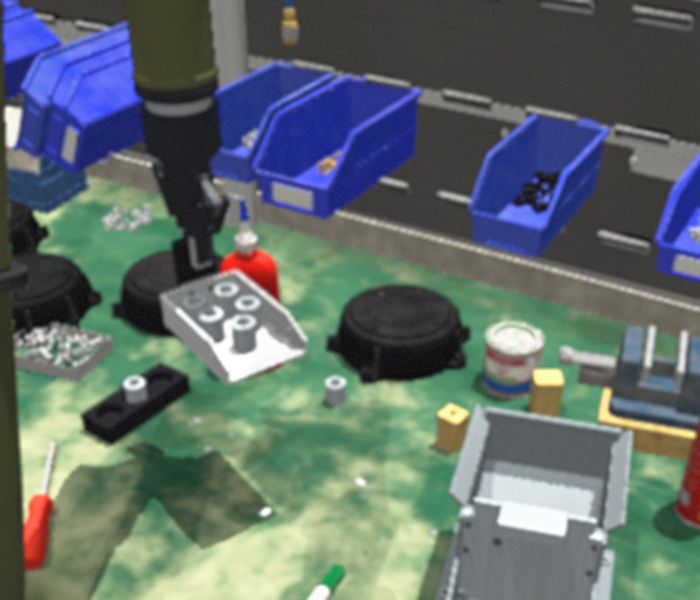

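Tray is held level with all five sleeves still standing in it. Carrying it gently to the left side of the hopper.

Request:
drive_tool([
  [[-0.01,-0.04,0],[0,0,0]],
  [[-0.02,-0.12,0],[0,0,0]],
  [[-0.04,-0.24,0.01],[0,0,0]],
  [[-0.06,-0.36,0.02],[0,0,0]],
  [[-0.09,-0.48,0.02],[0,0,0]],
])

```text
time_s: 7.55
position: [0.5209, 0.1594, 0.2543]
eef_rot: [-0.001, 0.213, 0.977, -0.001]
ft_force: [-0.4, -0.6, -3.7]
opening: 0.0104
grasp_force: 97.8
```

Request:
drive_tool([
  [[-0.02,-0.12,0],[0,0,0]],
  [[-0.04,-0.24,0.01],[0,0,0]],
  [[-0.06,-0.36,0.01],[0,0,0]],
  [[-0.09,-0.48,0.02],[0,0,0]],
  [[-0.11,-0.6,0.03],[0,0,0]],
])

```text
time_s: 7.97
position: [0.5068, 0.1009, 0.2523]
eef_rot: [0.0, 0.213, 0.977, 0.0]
ft_force: [-0.1, 0.3, -3.2]
opening: 0.011
grasp_force: 97.8
```

Request:
drive_tool([
  [[-0.02,-0.12,0],[0,0,0]],
  [[-0.04,-0.24,0.01],[0,0,0]],
  [[-0.06,-0.36,0.01],[0,0,0]],
  [[-0.09,-0.48,0.02],[0,0,0]],
  [[-0.11,-0.6,0.03],[0,0,0]],
])

```text
time_s: 8.38
position: [0.4919, 0.0419, 0.2493]
eef_rot: [0.0, 0.213, 0.977, 0.0]
ft_force: [-0.1, 0.3, -3.1]
opening: 0.0108
grasp_force: 97.8
```

Request:
drive_tool([
  [[-0.02,-0.12,0],[0,0,0]],
  [[-0.04,-0.24,0],[0,0,0]],
  [[-0.06,-0.36,0],[0,0,0]],
  [[-0.08,-0.45,0],[0,0,0]],
  [[-0.09,-0.51,0],[0,0,0]],
])

```text
time_s: 8.8
position: [0.4787, -0.0086, 0.2494]
eef_rot: [0.0, 0.213, 0.977, -0.0]
ft_force: [0.3, 0.0, -2.3]
opening: 0.0104
grasp_force: 97.8
```

Request:
drive_tool([
  [[-0.01,-0.05,0],[0,0,-0.01]],
  [[-0.01,-0.08,0],[0,0,-0.04]],
  [[-0.01,-0.1,0],[0,0,-0.08]],
  [[-0.01,-0.1,0],[0,0,-0.12]],
  [[-0.01,-0.1,0],[0,0,-0.16]],
])

```text
time_s: 9.22
position: [0.4759, -0.0164, 0.2493]
eef_rot: [-0.0, 0.128, 0.992, 0.0]
ft_force: [0.6, 1.2, -3.4]
opening: 0.0107
grasp_force: 97.8
```

Request:
drive_tool([
  [[0,0,0],[0,0,-0.04]],
  [[0,0,0],[0,0,-0.08]],
  [[0,0,0],[0,0,-0.12]],
  [[0,0,0],[0,0,-0.16]],
  [[0,0,0],[0,0,-0.2]],
])

```text
time_s: 9.63
position: [0.4759, -0.0162, 0.2493]
eef_rot: [-0.0, 0.024, 1.0, 0.0]
ft_force: [-0.7, -1.1, -3.8]
opening: 0.0106
grasp_force: 97.8
```

Request:
drive_tool([
  [[0,0,0],[0,0,-0.04]],
  [[0,0,0],[0,0,-0.08]],
  [[0,0,0],[0,0,-0.12]],
  [[0,0,0],[0,0,-0.15]],
  [[0,0,0],[0,0,-0.17]],
])

```text
time_s: 10.05
position: [0.4759, -0.0162, 0.2492]
eef_rot: [-0.0, -0.065, 0.998, 0.0]
ft_force: [-0.2, -0.3, -3.6]
opening: 0.0108
grasp_force: 97.8
```

Request:
drive_tool([
  [[0,0,0],[0,0,-0.03]],
  [[0,0,0],[0,0,-0.06]],
  [[0,0,0],[0,0,-0.08]],
  [[0,0,0],[0,0,-0.09]],
  [[0,0,0],[0,0,-0.09]],
])

```text
time_s: 10.47
position: [0.4758, -0.0164, 0.2493]
eef_rot: [-0.0, -0.111, 0.994, 0.0]
ft_force: [-0.1, 0.1, -2.6]
opening: 0.0105
grasp_force: 97.8
```

Run:
```python
from h import *
s=ctrl.read_state();print({k:v for k,v in s.items() if k in('joint_pos','ft_force','opening','eef_rot')})
q=s['eef_rot'];C=R.from_quat(np.r_[q[1:],q[0]]);p=s['position']
lip=p+C.apply([0,-.1475,.049]); a=np.radians(14);H=np.array([.5225,-.204])
w=lip[:2]-H;print(p,'lip',lip,'hx',w@[np.cos(a),np.sin(a)],'hy',w@[-np.sin(a),np.cos(a)],'trayx yaw',np.degrees(np.arctan2(*(-C.as_matrix()[:2,1])[::-1])))
t=ctrl.get_image('top');im=ctrl.get_image('scene')
A=cv2.resize(im[120:360,230:470],(560,560),interpolation=cv2.INTER_CUBIC);B=cv2.resize(t[190:340,290:440],(560,560)) 
cv2.imwrite('pics/j4.png',cv2.resize(np.hstack([A,B]),(800,400)))
```

```text
{'joint_pos': array([ 0.0833369 ,  0.25782669, -0.12953015,  1.84703503,  0.0381192 ,
        1.03918155,  1.73095929]), 'eef_rot': array([-3.02141505e-05, -1.10500356e-01,  9.93876083e-01,  4.46426340e-05]), 'ft_force': array([-0.07445709,  0.07169783, -2.63196896]), 'opening': 0.010511295451231466}
[ 0.47582985 -0.01644935  0.24927609] lip [ 0.5082244  -0.16034329  0.20026201] hx -0.0032900350554477334 hy 0.04581350327919069 trayx yaw -77.31168076505506
```

View pics/j4.png

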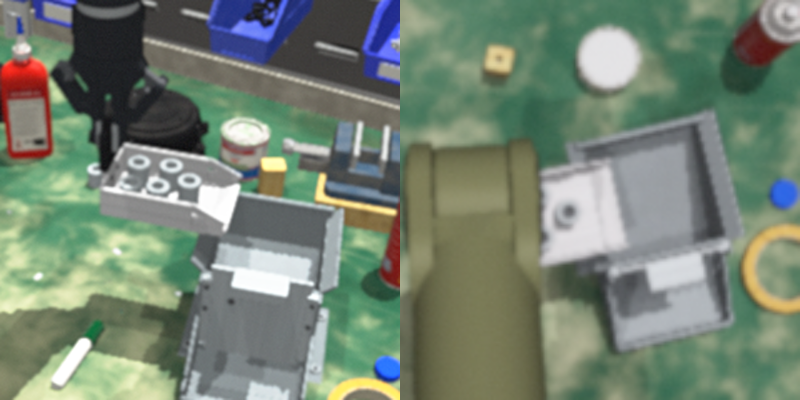

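Request:
drive_tool([
  [[-0.03,-0.06,-0.04],[-0.057,0,0]],
  [[-0.03,-0.12,-0.08],[-0.113,0,0]],
  [[-0.03,-0.18,-0.13],[-0.17,0,0]],
  [[-0.03,-0.25,-0.17],[-0.226,0,0]],
  [[-0.03,-0.31,-0.21],[-0.283,0,0]],
])

```text
time_s: 10.98
position: [0.4859, -0.0467, 0.2708]
eef_rot: [-0.016, -0.109, 0.983, 0.148]
ft_force: [0.5, -0.2, -2.8]
opening: 0.0106
grasp_force: 98.0
```

Request:
drive_tool([
  [[0,-0.05,-0.06],[-0.057,0,0]],
  [[0,-0.1,-0.12],[-0.113,0,0]],
  [[0,-0.15,-0.18],[-0.17,0,0]],
  [[0,-0.2,-0.24],[-0.226,0,0]],
  [[0,-0.243,-0.295],[-0.283,0,0]],
])

```text
time_s: 11.4
position: [0.4929, -0.0782, 0.2916]
eef_rot: [-0.032, -0.105, 0.95, 0.291]
ft_force: [0.3, -0.0, -3.2]
opening: 0.0106
grasp_force: 98.1
```

```bash
cat >> h.py <<'E'
def rep():
    s=ctrl.read_state();q=s['eef_rot'];C=R.from_quat(np.r_[q[1:],q[0]]);p=s['position']
    lip=p+C.apply([0,-.1475,.049]); a=np.radians(14);H=np.array([.5225,-.204]);w=lip[:2]-H;M=C.as_matrix()
    print(s['time_s'],'q',s['joint_pos'].round(2),'lip hx %.3f hy %.3f z %.3f'%(w@[np.cos(a),np.sin(a)],w@[-np.sin(a),np.cos(a)],lip[2]),'tilt',np.degrees(np.arcsin(M[2,1])).round(1),'F',s['ft_force'].round(1),'p',p.round(4))
E
python3 -c "
from h import *
rep()"
```

```text
11.4 q [ 0.54  0.47 -0.16  1.56 -0.41  1.48  2.28] lip hx -0.001 hy 0.034 z 0.168 tilt 34.0 F [ 0.3 -0.  -3.2] p [ 0.4929 -0.0782  0.2916]
```

Request:
drive_tool([
  [[0,-0.04,-0.08],[-0.057,0,0]],
  [[0,-0.08,-0.16],[-0.113,0,0]],
  [[0,-0.12,-0.25],[-0.17,0,0]],
  [[0,-0.17,-0.33],[-0.226,0,0]],
  [[0,-0.208,-0.41],[-0.283,0,0]],
])

```text
time_s: 11.82
position: [0.5017, -0.1177, 0.3138]
eef_rot: [-0.047, -0.099, 0.897, 0.428]
ft_force: [0.0, 0.8, -2.4]
opening: 0.0107
grasp_force: 98.4
```

Run:
```python
from h import *
rep()
t=ctrl.get_image('top');im=ctrl.get_image('scene')
A=cv2.resize(im[120:360,230:470],(560,560),interpolation=cv2.INTER_CUBIC);B=cv2.resize(t[190:340,290:440],(560,560)) 
cv2.imwrite('pics/j5.png',cv2.resize(np.hstack([A,B]),(800,400)))
```

```text
11.8167 q [ 0.68  0.64 -0.19  1.4  -0.53  1.74  2.36] lip hx -0.001 hy 0.034 z 0.168 tilt 51.0 F [ 0.   0.8 -2.4] p [ 0.5017 -0.1177  0.3138]
```

View pics/j5.png

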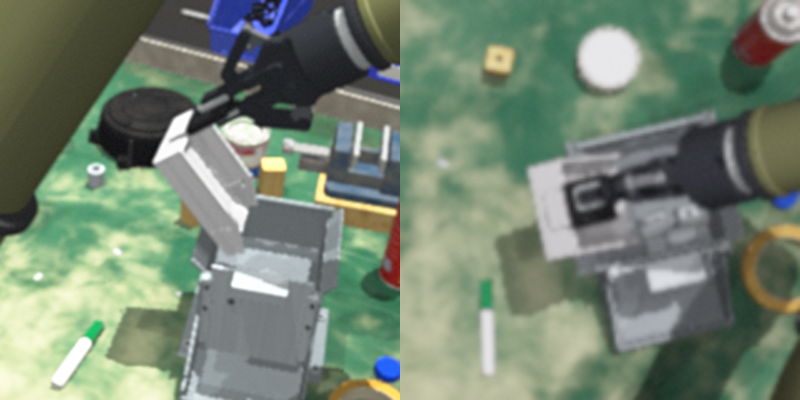

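Request:
drive_tool([
  [[0,-0.04,-0.09],[-0.06,0,0]],
  [[0,-0.08,-0.18],[-0.12,0,0]],
  [[0,-0.12,-0.27],[-0.183,0,0]],
  [[0,-0.12,-0.27],[-0.183,0,0]],
  [[0,-0.12,-0.27],[-0.183,0,0]],
])

```text
time_s: 12.33
position: [0.5078, -0.1444, 0.3204]
eef_rot: [-0.057, -0.094, 0.853, 0.511]
ft_force: [-0.1, 0.7, -1.5]
opening: 0.0109
grasp_force: 98.4
```

Run:
```python
from h import *
F=[]
for i in range(6):
    im=ctrl.get_image('scene');F.append(ctrl.read_state()['ft_force'][2])
rep();print(np.round(F,2))
cv2.imwrite('pics/s6.png',cv2.resize(im[170:320,300:450],(600,600),interpolation=cv2.INTER_CUBIC))
```

```text
12.6333 q [ 0.74  0.75 -0.22  1.3  -0.6   1.89  2.36] lip hx -0.000 hy 0.036 z 0.169 tilt 61.8 F [-0.   0.4 -2.6] p [ 0.5076 -0.1433  0.3224]
[-1.09 -0.78 -0.94 -1.75 -1.57 -2.62]
```

Request:
drive_tool([
  [[0,0.1,0],[0,0,0]],
  [[0,0,0],[0,0,0]],
  [[0,0.1,0],[0,0,0]],
  [[0,0,0],[0,0,0]],
  [[0,0,0],[0,0,0]],
])

```text
time_s: 13.05
position: [0.5075, -0.1448, 0.3202]
eef_rot: [-0.057, -0.094, 0.852, 0.511]
ft_force: [-1.1, -0.9, -2.3]
opening: 0.0109
grasp_force: 98.4
```

Run:
```python
from h import *
F=[]
for i in range(40):
    im=ctrl.get_image('scene');F.append(ctrl.read_state()['ft_force'][2])
rep();print(np.mean(F),np.std(F)/40**.5)
A=cv2.resize(im[170:320,300:450],(400,400),interpolation=cv2.INTER_CUBIC);B=cv2.resize(ctrl.get_image('top')[205:305,330:430],(400,400),interpolation=cv2.INTER_CUBIC)
cv2.imwrite('pics/j7.png',np.hstack([A,B]))
```

```text
15.05 q [ 0.74  0.76 -0.22  1.3  -0.6   1.89  2.36] lip hx -0.001 hy 0.035 z 0.168 tilt 61.9 F [ 0.6 -1.1 -1.8] p [ 0.5076 -0.1442  0.3215]
-1.5433575732337799 0.07310410626386538
```

View pics/j7.png

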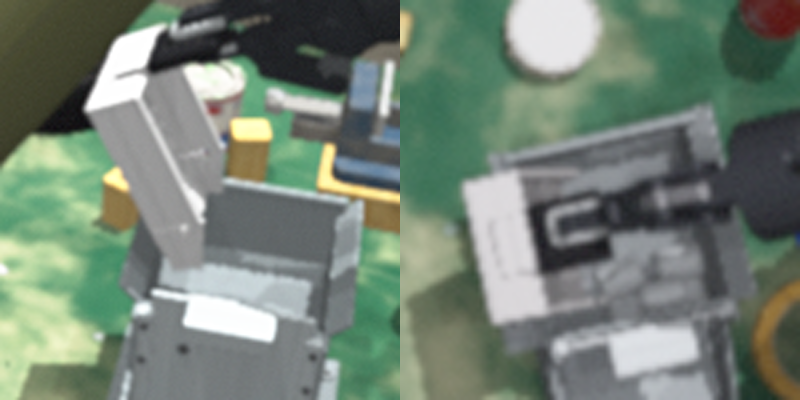

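Request:
drive_tool([
  [[0,0.12,-0.06],[0,0,0]],
  [[0,0.24,-0.13],[0,0,0]],
  [[0,0.36,-0.19],[0,0,0]],
])

```text
time_s: 15.35
position: [0.5075, -0.1439, 0.3637]
eef_rot: [-0.057, -0.095, 0.852, 0.511]
ft_force: [0.6, -0.0, -1.5]
opening: 0.0109
grasp_force: 98.3
```

Request:
drive_tool([
  [[0,0.01,0.17],[0.1,0,0]],
  [[0,0.02,0.33],[0.2,0,0]],
  [[0,0.03,0.5],[0.31,0,0]],
  [[0,0.04,0.67],[0.41,0,0]],
  [[0,0.04,0.83],[0.517,0,0]],
])

```text
time_s: 15.77
position: [0.4912, -0.0703, 0.328]
eef_rot: [-0.028, -0.106, 0.959, 0.262]
ft_force: [0.5, 0.2, -2.4]
opening: 0.0107
grasp_force: 98.4
```

Request:
drive_tool([
  [[0,0.01,0.17],[0.1,0,0]],
  [[0,0.02,0.33],[0.2,0,0]],
  [[0,0.03,0.5],[0.31,0,0]],
  [[0,0.04,0.67],[0.41,0,0]],
  [[0,0.04,0.83],[0.517,0,0]],
])

```text
time_s: 16.18
position: [0.4812, -0.0248, 0.2591]
eef_rot: [0.003, -0.11, 0.994, -0.003]
ft_force: [-0.1, 0.1, -1.4]
opening: 0.0108
grasp_force: 98.3
```

Run:
```python
from h import *
F=[]
for i in range(20):
    im=ctrl.get_image('scene');F.append(ctrl.read_state()['ft_force'][2])
rep();print(np.mean(F),np.std(F)/20**.5, ctrl.read_state()['eef_rot'])
A=cv2.resize(im[130:280,270:420],(400,400),interpolation=cv2.INTER_CUBIC);B=cv2.resize(ctrl.get_image('top')[205:305,330:430],(400,400),interpolation=cv2.INTER_CUBIC)
cv2.imwrite('pics/j8.png',np.hstack([A,B]))
```

```text
17.1833 q [ 0.15  0.26 -0.19  1.82  0.06  1.07  1.73] lip hx -0.001 hy 0.035 z 0.209 tilt -0.1 F [-0.   0.  -1.3] p [ 0.481  -0.0258  0.2575]
-1.6804855275493007 0.14317617717422554 [ 6.98999987e-05 -1.10273570e-01  9.93900745e-01 -1.02220566e-03]
```

View pics/j8.png

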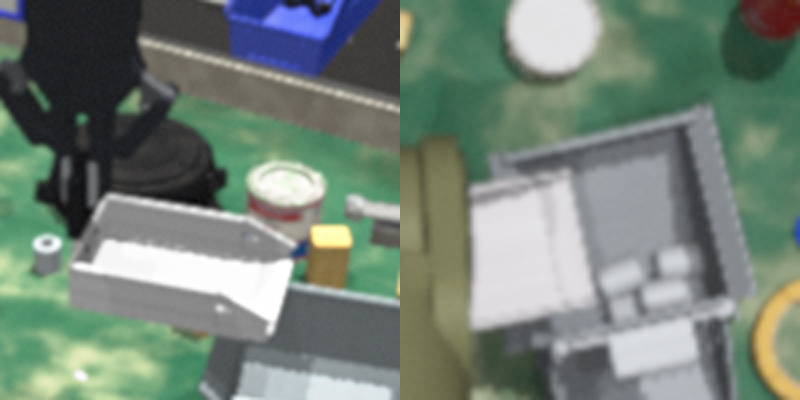

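The tray is empty and the sleeves lie in the bin (four clearly visible, the fifth likely hidden under the tray edge; I'll check). Carrying the tray back.

Request:
drive_tool([
  [[-0.1,0.22,0],[0,0,0]],
  [[-0.22,0.47,0],[0,0,0]],
  [[-0.34,0.725,0],[0,0,0]],
  [[-0.34,0.725,0],[0,0,0]],
])

```text
time_s: 17.57
position: [0.499, 0.0589, 0.2575]
eef_rot: [0.001, -0.114, 0.994, 0.001]
ft_force: [0.3, 1.3, -1.8]
opening: 0.0105
grasp_force: 98.5
```

Request:
drive_tool([
  [[-0.1,0.22,0],[0,0,0]],
  [[-0.22,0.47,0],[0,0,0]],
  [[-0.34,0.725,0],[0,0,0]],
  [[-0.34,0.725,0],[0,0,0]],
])

```text
time_s: 17.9
position: [0.5158, 0.1373, 0.2572]
eef_rot: [0.001, -0.114, 0.994, 0.001]
ft_force: [0.4, 1.0, -1.1]
opening: 0.0109
grasp_force: 98.5
```

Request:
drive_tool([
  [[-0.1,0.22,0],[0,0,0]],
  [[-0.22,0.47,0],[0,0,0]],
  [[-0.34,0.725,0],[0,0,0]],
  [[-0.34,0.725,0],[0,0,0]],
])

```text
time_s: 18.23
position: [0.5326, 0.2154, 0.2568]
eef_rot: [0.0, -0.114, 0.994, 0.001]
ft_force: [-0.1, 0.6, -0.6]
opening: 0.0105
grasp_force: 98.5
```

Request:
drive_tool([
  [[0,0,0],[0,0,0.1]],
  [[0,0,0],[0,0,0.2]],
  [[0,0,0],[0,0,0.31]],
  [[0,0,0],[0,0,0.31]],
])

```text
time_s: 18.57
position: [0.5327, 0.2086, 0.2569]
eef_rot: [0.0, 0.054, 0.999, -0.001]
ft_force: [-0.2, -0.5, -1.1]
opening: 0.0105
grasp_force: 98.5
```

Request:
drive_tool([
  [[0,0,0],[0,0,0.1]],
  [[0,0,0],[0,0,0.2]],
  [[0,0,0],[0,0,0.31]],
  [[0,0,0],[0,0,0.31]],
])

```text
time_s: 18.9
position: [0.5328, 0.2086, 0.257]
eef_rot: [0.0, 0.213, 0.977, -0.001]
ft_force: [1.0, 0.4, -2.4]
opening: 0.0106
grasp_force: 98.5
```

Run:
```python
from h import *
rep()
x=np.array([-.415,-.909,0]); x/=np.linalg.norm(x)
z=np.array([0,0,-1.]);y=-x;Rt=R.from_matrix(np.c_[np.cross(y,z),y,z])
print(rel([.534,.209,.0592],Rt))
# sleeves in the bin: light blobs within bin region, both views
t=ctrl.get_image('top');cv2.imwrite('pics/top9.png',t)
g=cv2.cvtColor(t,cv2.COLOR_BGR2GRAY)
c=g[248:290,350:425]; print(np.percentile(c,[5,25,50,75,95]))
poly=proj('top',[[*(np.array([.5225,-.204])+hx*np.array([.970,.242])+hy*np.array([-.242,.970])),.12] for hx,hy in((-.06,-.06),(.06,-.06),(.06,.06),(-.06,.06))])
m=np.zeros_like(g);cv2.fillPoly(m,[np.int32(poly)],255);print(poly)
u=cv2.resize(g,None,fx=4,fy=4,interpolation=cv2.INTER_CUBIC);M=cv2.resize(m,None,fx=4,fy=4)
for th in (150,160,170,180):
    n,_,st,ce=cv2.connectedComponentsWithStats(((u>th)&(M>0)).astype(np.uint8))
    print(th,[(a[4],*(b/4).round(0)) for a,b in zip(st[1:],ce[1:]) if a[4]>150])
```

```text
18.9 q [-0.34  0.4  -0.11  1.6   0.05  1.14  0.68] lip hx 0.018 hy 0.283 z 0.208 tilt -0.1 F [ 1.   0.4 -2.4] p [0.5328 0.2086 0.257 ]
(array([-0.007,  0.012,  1.978]), array([-0.002,  0.001, -0.001]))
[ 88.45 118.   146.   158.   193.  ]
[[408.2 277.1]
 [398.4 237.2]
 [358.5 246.3]
 [368.1 286.5]]
150 [(np.int32(16974), np.float64(383.0), np.float64(264.0))]
160 [(np.int32(2081), np.float64(371.0), np.float64(257.0)), (np.int32(1881), np.float64(397.0), np.float64(275.0)), (np.int32(1236), np.float64(385.0), np.float64(274.0)), (np.int32(350), np.float64(386.0), np.float64(282.0))]
170 [(np.int32(631), np.float64(398.0), np.float64(270.0)), (np.int32(1013), np.float64(385.0), np.float64(274.0)), (np.int32(920), np.float64(396.0), np.float64(278.0)), (np.int32(281), np.float64(386.0), np.float64(282.0))]
180 [(np.int32(510), np.float64(398.0), np.float64(270.0)), (np.int32(818), np.float64(385.0), np.float64(274.0)), (np.int32(744), np.float64(396.0), np.float64(278.0)), (np.int32(195), np.float64(386.0), np.float64(282.0))]
```

Run:
```python
from h import *
a=cv2.imread('pics/top2.png').astype(int);b=cv2.imread('pics/top9.png').astype(int)
d=np.abs(a-b).max(2)
n,_,st,ce=cv2.connectedComponentsWithStats((d>25).astype(np.uint8))
print([(*s[:5],) for s in st[1:].tolist() if s[4]>8])
g=b.mean(2).astype(int)
print(d[250:290:2,352:416:2])
```

```text
[(209, 204, 89, 237, 3086), (185, 213, 12, 6, 19), (175, 221, 13, 26, 106), (167, 226, 8, 17, 59), (185, 253, 6, 14, 29), (182, 267, 67, 190, 1027), (390, 266, 16, 17, 153), (269, 268, 9, 10, 66), (392, 268, 3, 7, 14), (278, 270, 5, 7, 15), (378, 271, 12, 15, 70), (383, 280, 6, 5, 24), (244, 290, 4, 6, 13), (257, 324, 4, 13, 27), (257, 341, 5, 8, 13), (258, 350, 4, 4, 10), (254, 362, 11, 38, 132), (212, 400, 27, 67, 322), (266, 400, 10, 23, 35), (223, 408, 27, 55, 145), (266, 415, 6, 12, 20), (249, 445, 34, 22, 93), (262, 444, 28, 28, 122), (336, 456, 2, 6, 10), (337, 463, 4, 10, 16), (327, 474, 12, 4, 26)]
[[  2   2   3   2   3   1   3   2   2   2   2   2   1   0   3   1   1   1
    1   2   1   1   2   1   2   3   1   3   2   1   2   3]
 [  2   1   0   3   1   1   2   2   1   1   1   1   1   1   2   1   3   2
    1   2   1   2   3   1   0   3   4   1   1   1   1   1]
 [  2   1   1   1   1   1   1   1   2   1   2   1   3   1   2   2   2   1
    1   2   1   2   2   1   3   2   2   3   1   2   2   2]
 [  3   1   1   1   1   1   0   1   2   0   1   1   1   3   1   1   1   2
    1   2   
[... 1475 characters left out ...]
0 103  79  47  24   2   1   1   1]
 [  2   1   1   1   2   2   1   1   3   2   1   2   2  18  53  14  29  41
    9   5  57  57  48  38  56  55  15   6   2   0   2   3]
 [  2   1   2   2   2   1   1   1   2   1   3   1   0   6  31  14  47  51
   29  31   9  13   7   3   9   4   2   2   1   1   1   1]
 [  1   1   1   1   2   1   2   2   1   1   1   2   3   1  24  32  34  34
   14   7   8   4   8   5   1   1   1   1   3   2   3   1]
 [  3   2   2   2   0   1   2   2   1   1   3   1   1   1   4   9   1   4
    2   4   2   2   1   1   2   1   1   2   2   1   1   1]
 [  3   2   1   2   2   2   2   2   2   1   1   1   1   1   2   4   3   1
    1   1   0   1   1   1   1   1   1   1   2   1   3   2]]
```

Request:
drive_tool([
  [[0,0.01,0.35],[0,0,0]],
  [[0,0.01,0.7],[0,0,0]],
  [[0,0.01,1],[0,0,0]],
])

```text
time_s: 19.2
position: [0.5332, 0.2094, 0.1558]
eef_rot: [0.001, 0.209, 0.978, -0.001]
ft_force: [-1.4, 0.5, -2.0]
opening: 0.0108
grasp_force: 98.4
```

Request:
drive_tool([
  [[0,0,0.35],[0,0,0]],
  [[0,0,0.65],[0,0,0]],
  [[0,0,0.82],[0,0,0]],
  [[0,0,0.9],[0,0,0]],
  [[0,0,0.93],[0,0,0]],
])

```text
time_s: 19.62
position: [0.5328, 0.209, 0.0627]
eef_rot: [-0.001, 0.211, 0.978, -0.001]
ft_force: [-0.5, -0.3, -1.0]
opening: 0.0106
grasp_force: 98.4
```

Request:
drive_tool([
  [[0,0,0.015],[0,0,0]],
  [[0,0,0.03],[0,0,0]],
  [[0,0,0.045],[0,0,0]],
  [[0,0,0.045],[0,0,0]],
])

```text
time_s: 19.95
position: [0.5339, 0.2095, 0.0604]
eef_rot: [0.001, 0.212, 0.977, -0.0]
ft_force: [-1.0, -0.0, -2.4]
opening: 0.0107
grasp_force: 98.4
```

Request:
drive_tool([
  [[0,0,0.012],[0,0,0]],
  [[0,0,0.025],[0,0,0]],
  [[0,0,0.025],[0,0,0]],
])

```text
time_s: 20.2
position: [0.534, 0.2097, 0.0592]
eef_rot: [0.002, 0.212, 0.977, -0.0]
ft_force: [-3.1, -1.0, 14.8]
opening: 0.0105
grasp_force: 101.0
```

Run:
```python
from h import *
F=[]
for i in range(6):
    ctrl.get_image('top');F.append(ctrl.read_state()['ft_force'][2])
print(np.mean(F));rep()
```

```text
13.530312719900953
20.5 q [-0.36  0.61 -0.09  1.85  0.09  0.68  0.64] lip hx 0.020 hy 0.283 z 0.010 tilt 0.0 F [-2.8 -0.5 13.7] p [0.5341 0.2097 0.0592]
```

Request:
drive_tool([
  [[0,0,0],[0,0,0]],
  [[0,0,0],[0,0,0]],
  [[0,0,0],[0,0,0]],
  [[0,0,0],[0,0,0]],
], jaw=0.45)

```text
time_s: 20.83
position: [0.5334, 0.2093, 0.057]
eef_rot: [0.0, 0.212, 0.977, -0.001]
ft_force: [-0.4, 0.7, 0.4]
opening: 0.0471
grasp_force: 0.0
```

Request:
drive_tool([
  [[0,0,-0.15],[0,0,0]],
  [[0,0,-0.4],[0,0,0]],
  [[0,0,-0.7],[0,0,0]],
  [[0,0,-1],[0,0,0]],
])

```text
time_s: 21.17
position: [0.5328, 0.2092, 0.1575]
eef_rot: [-0.0, 0.212, 0.977, -0.001]
ft_force: [0.6, -0.2, 0.5]
opening: 0.0473
grasp_force: 0.0
```

Request:
drive_tool([
  [[0,0,-0.4],[0,0,0]],
  [[0,0,-0.8],[0,0,0]],
  [[0,0,-1],[0,0,0]],
  [[0,0,-1],[0,0,0]],
])

```text
time_s: 21.5
position: [0.5354, 0.2107, 0.2624]
eef_rot: [0.004, 0.213, 0.977, 0.002]
ft_force: [-0.0, 0.2, 0.1]
opening: 0.0473
grasp_force: 0.0
```

```bash
cat >> h.py <<'E'
def blobs(n,c,r=14,th=None):
    """bright ring centroid near pixel c: silver (low saturation, bright) pixels"""
    im=ctrl.get_image(n) if isinstance(n,str) else n
    x,y=map(int,c);k=im[y-r:y+r+1,x-r:x+r+1];g=cv2.resize(k,None,fx=8,fy=8,interpolation=cv2.INTER_CUBIC)
    return g
E
python3 - <<'E'
from h import *
rep()
t=ctrl.get_image('top');s=ctrl.get_image('scene');cv2.imwrite('pics/top10.png',t);cv2.imwrite('pics/s10.png',s)
t0=cv2.imread('pics/top0.png');s0=cv2.imread('pics/scene0.png')
def rect(im,x0,y0,x1,y1,th):
    g=cv2.resize(im[y0:y1,x0:x1].max(2),None,fx=8,fy=8,interpolation=cv2.INTER_CUBIC)
    cs=cv2.findContours(((g<th)*255).astype(np.uint8),cv2.RETR_EXTERNAL,cv2.CHAIN_APPROX_NONE)[0]
    c=max(cs,key=cv2.contourArea); r=cv2.minAreaRect(cv2.convexHull(c)); b=(cv2.boxPoints(r)+.5)/8-.5+[x0,y0]
    return r[1],b
for th in(50,60,70):
    wh,b=rect(t0,188,226,220,286,th); P=np.array([onz('top',p,.03) for p in b]); print(th,np.array(wh)/8,P.round(3).tolist(),P.mean(0))
def ring(im,x0,y0,x1,y1,th):
    k=cv2.resize(im[y0:y1,x0:x1],None,fx=8,fy=8,interpolation=cv2.INTER_CUBIC)
    hsv=cv2.cvtColor(k,cv2.COLOR_BGR2HSV);m=((hsv[...,2]>th)&(hsv[...,1]<70)).astype(np.uint8)
    cs=cv2.findContours(m,cv2.RETR_EXTERNAL,cv2.CHAIN_APPROX_NONE)[0];c=max(cs,key=cv2.contourArea)
    (x,y),wh,a=cv2.fitEllipse(c);return ((x+.5)/8-.5+x0,(y+.5)/8-.5+y0),np.array(wh)/8
for th in(130,150,170):
    for nm,im,z,bx in (('kept',t0,.048,(194,247,210,263)),('stray',t0,.032,(263,202,280,219)),):
        c,wh=ring(im,*bx,th);print(nm,th,np.round(c,1),wh.round(1),onz('top',c,z))
E
```

```text
21.5 q [-0.34  0.4  -0.11  1.59  0.05  1.15  0.67] lip hx 0.021 hy 0.284 z 0.213 tilt 0.3 F [-0.   0.2  0.1] p [0.5354 0.2107 0.2624]
50 [ 2.64372993 42.64023972] [[0.472, 0.332, 0.03], [0.604, 0.318, 0.03], [0.603, 0.31, 0.03], [0.471, 0.324, 0.03]] [0.537275 0.32085  0.03    ]
60 [17.53451347 43.64443207] [[0.476, 0.378, 0.03], [0.611, 0.364, 0.03], [0.604, 0.308, 0.03], [0.469, 0.323, 0.03]] [0.540125 0.34325  0.03    ]
70 [18.41589355 44.49756241] [[0.475, 0.38, 0.03], [0.613, 0.365, 0.03], [0.605, 0.307, 0.03], [0.468, 0.322, 0.03]] [0.540025 0.3436   0.03    ]
kept 130 [201.1 254.1] [9. 9.] [0.5406 0.3467 0.048 ]
stray 130 [271.9 211.3] [16.1 20.7] [0.68   0.1334 0.032 ]
kept 150 [201.1 254.1] [8.3 8.4] [0.5406 0.3468 0.048 ]
stray 150 [271.2 209.3] [9.  9.6] [0.6863 0.1361 0.032 ]
kept 170 [201.1 254.1] [7.6 7.7] [0.5406 0.3468 0.048 ]
stray 170 [271.2 209.4] [8.1 8.2] [0.6859 0.1358 0.032 ]
```

Run:
```python
from h import *
g=cv2.imread('pics/s10.png').mean(2).astype(int); print(g[236:292:3,206:282:3])
a=cv2.imread('pics/s2.png')
b=cv2.imread('pics/s10.png')
# bin in the scene view: compare with shut empty bin (s2 crop scale 2.6 from 150,180)
A=cv2.resize(a,(300,200),interpolation=cv2.INTER_AREA).astype(int);B=b[180:380,150:450].astype(int);d=np.abs(A-B).max(2)
n,_,st,ce=cv2.connectedComponentsWithStats((d>40).astype(np.uint8))
print([(s[0]+150,s[1]+180,*s[2:]) for s in st[1:].tolist() if s[4]>6])
```

```text
[[118 127 114 102  51  20  22  24  22  23  84 118 153 174 110 118 115 124
  132 135 128 133 153 151 136 134]
 [115 126 130 133  97  19  21  21  20  61 164 197 164 216 220 115 115 126
  140 146 147 155 162 162 147 144]
 [ 98 104 112 140  95  17  32  87 133 162 146 132 131 130 199 223 106 100
  101 106 111 110 114 113 113 112]
 [ 87 101 108 112 121 131 136 154 132  94 128 130 132 132 133 213 228 116
  115 102  96  93  95  98  95  98]
 [ 83  91 109 171 187 143 103 126 128 127 130 128 132 146 136 134 211 213
   98  92  92  93  96  98  94  95]
 [ 86  81 239 169 126 126 123 128 127 126 165 245 255 203 175 134 134 211
  237  92  98 106 104 100  97  95]
 [ 83  87 128 199 143 125 125 126 172 242 255 255 255 255 230 164 132 133
  214 238 109 111 110 106 112 117]
 [ 93  94 112 143 241 153 204 255 254 253 254 255 255 255 255 230 161 130
  132 214 239 107 116 109 104 106]
 [ 61  92  95 135 156 255 254 253 253 253 253 254 255 255 255 255 230 159
  130 132 181 192 126 114  98  99]
 [ 49  54  53 112 134 174 254 253 253 254 254 255 255 255 255 255 255 231
  168 133 132 227 145 107  97  96]
 [ 48  52 
[... 510 characters left out ...]
254 255 255 167 135 146]
 [ 68 102 148 165 165 155 158  95 109 134 188 255 255 255 255 255 254 254
  254 255 255 202 126 158 164 162]
 [116 127 132 154 167 160 180 178 113 117 129 251 255 255 255 254 254 255
  255 191 106 134 182 190 186 184]
 [117 120 129 132 128 153 189 204 183 112 127 151 255 254 254 255 255 187
  107 152 165 175 198 198 191 181]
 [132 127 132 130 122 143 161 183 194 169 121 121 188 255 255 192 110 129
  134 149 171 193 202 185 177 155]]
[(229, 235, 18, 6, 33), (211, 243, 13, 7, 29), (234, 242, 24, 23, 206), (221, 248, 19, 24, 236), (246, 249, 10, 7, 41), (258, 252, 9, 8, 13), (150, 262, 9, 11, 21), (242, 266, 13, 11, 108), (241, 277, 35, 20, 88), (156, 282, 36, 64, 141)]
```

The tray is empty and level on the bench, and no sleeve has appeared on the bench or in the trough. Next is the stray.

Request:
drive_tool([
  [[-0.3,-0.01,0],[0,0,0]],
  [[-0.65,-0.03,0],[0,0,0]],
  [[-0.84,-0.03,0],[0,0,0]],
])

```text
time_s: 21.85
position: [0.6102, 0.1692, 0.255]
eef_rot: [-0.0, 0.213, 0.977, -0.002]
ft_force: [0.2, -0.9, -0.2]
opening: 0.0471
grasp_force: 0.0
```

Request:
drive_tool([
  [[-0.35,-0.01,0],[0,0,-0.1]],
  [[-0.7,-0.03,0.2],[0,0,-0.2]],
  [[-0.84,-0.03,0.5],[0,0,-0.31]],
  [[-0.84,-0.03,0.8],[0,0,-0.31]],
  [[-0.84,-0.03,1],[0,0,-0.31]],
])

```text
time_s: 22.27
position: [0.6822, 0.1322, 0.151]
eef_rot: [-0.003, 0.052, 0.999, -0.002]
ft_force: [-0.7, 0.3, -0.6]
opening: 0.0468
grasp_force: 0.0
```

```bash
cat >> h.py <<'E'
def down(yx,yy):
    y=np.array([yx,yy,0]);y/=np.linalg.norm(y);z=np.array([0,0,-1.]);return R.from_matrix(np.c_[np.cross(y,z),y,z])
E
python3 -c "
from h import *
ctrl.get_image('top')
rep();print(rel([.686,.136,.017],down(.105,.995)))"
```

```text
22.3167 q [-0.14  0.68 -0.16  1.4   0.12  1.08  1.14] lip hx 0.183 hy 0.150 z 0.099 tilt -0.3 F [-1.1 -0.6 -4. ] p [0.68   0.1325 0.1475]
(array([-0.071,  0.049,  1.304]), array([-0.006, -0.011,  0.001]))
```

Request:
drive_tool([
  [[-0.05,0.04,0.25],[0,0,0]],
  [[-0.05,0.04,0.5],[0,0,0]],
  [[-0.05,0.04,0.75],[0,0,0]],
  [[-0.05,0.04,0.75],[0,0,0]],
  [[-0.05,0.04,0.75],[0,0,0]],
])

```text
time_s: 22.73
position: [0.6876, 0.1374, 0.0806]
eef_rot: [-0.002, 0.052, 0.999, -0.002]
ft_force: [-0.1, -0.4, 0.4]
opening: 0.047
grasp_force: 0.0
```

```bash
python3 -c "
from h import *
rep();print(rel([.686,.136,.017],down(.105,.995)))"
```

```text
22.7333 q [-0.15  0.75 -0.16  1.45  0.13  0.95  1.13] lip hx 0.192 hy 0.153 z 0.032 tilt -0.2 F [-0.1 -0.4  0.4] p [0.6876 0.1374 0.0806]
(array([ 0.013, -0.013,  0.636]), array([-0.003, -0.003,  0.002]))
```

Request:
drive_tool([
  [[0.01,-0.01,0.25],[0,0,0]],
  [[0.01,-0.01,0.45],[0,0,0]],
  [[0.01,-0.01,0.6],[0,0,0]],
  [[0.01,-0.01,0.635],[0,0,0]],
  [[0.01,-0.01,0.635],[0,0,0]],
])

```text
time_s: 23.15
position: [0.6881, 0.1366, 0.0193]
eef_rot: [0.0, 0.052, 0.999, -0.001]
ft_force: [-0.0, 0.1, 0.3]
opening: 0.0472
grasp_force: 0.0
```

Request:
drive_tool([
  [[0,0,0],[0,0,0]],
  [[0,0,0],[0,0,0]],
  [[0,0,0],[0,0,0]],
  [[0,0,0],[0,0,0]],
], jaw=1, newtons=40)

```text
time_s: 23.48
position: [0.6894, 0.1369, 0.0211]
eef_rot: [0.002, 0.052, 0.999, -0.001]
ft_force: [0.2, -0.7, 6.9]
opening: 0.0242
grasp_force: 39.3
```

Request:
drive_tool([
  [[0,0,-0.2],[0,0,0]],
  [[0,0,-0.5],[0,0,0]],
  [[0,0,-0.8],[0,0,0]],
  [[0,0,-1],[0,0,0]],
])

```text
time_s: 23.82
position: [0.689, 0.1371, 0.1225]
eef_rot: [0.002, 0.052, 0.999, -0.0]
ft_force: [0.5, -0.4, 0.2]
opening: 0.0238
grasp_force: 39.3
```

Request:
drive_tool([
  [[0.2,-0.02,-0.15],[0,0,0]],
  [[0.45,-0.05,-0.4],[0,0,0]],
  [[0.69,-0.07,-0.5],[0,0,0]],
])

```text
time_s: 24.07
position: [0.619, 0.1371, 0.1722]
eef_rot: [0.002, 0.052, 0.999, -0.0]
ft_force: [0.8, 0.4, 0.1]
opening: 0.0242
grasp_force: 39.3
```

Request:
drive_tool([
  [[0.25,-0.02,0],[0,0,0]],
  [[0.5,-0.05,0],[0,0,0]],
  [[0.69,-0.07,0],[0,0,0]],
])

```text
time_s: 24.32
position: [0.5474, 0.1372, 0.1699]
eef_rot: [0.001, 0.052, 0.999, -0.001]
ft_force: [-0.8, -0.3, -0.9]
opening: 0.0241
grasp_force: 39.3
```

Request:
drive_tool([
  [[0.08,0.2,0],[0,0,0]],
  [[0.17,0.46,0],[0,0,0]],
  [[0.25,0.69,0],[0,0,0]],
])

```text
time_s: 24.57
position: [0.5312, 0.2092, 0.1698]
eef_rot: [0.001, 0.052, 0.999, -0.001]
ft_force: [1.1, 0.3, -0.3]
opening: 0.0241
grasp_force: 39.3
```

Request:
drive_tool([
  [[0.08,0.24,0],[0,0,0]],
  [[0.17,0.46,0],[0,0,0]],
  [[0.25,0.69,0],[0,0,0]],
])

```text
time_s: 24.82
position: [0.5134, 0.2807, 0.1693]
eef_rot: [0.001, 0.052, 0.999, -0.001]
ft_force: [0.9, 0.3, -1.0]
opening: 0.0242
grasp_force: 39.3
```

Request:
drive_tool([
  [[0.08,0.24,0],[0,0,0]],
  [[0.17,0.46,0],[0,0,0]],
  [[0.25,0.69,0],[0,0,0]],
  [[0.25,0.69,0],[0,0,0]],
  [[0.25,0.69,0],[0,0,0]],
])

```text
time_s: 25.23
position: [0.4952, 0.3527, 0.1688]
eef_rot: [0.0, 0.05, 0.999, -0.0]
ft_force: [-0.7, -1.0, 0.1]
opening: 0.0241
grasp_force: 39.3
```

```bash
python3 -c "
from h import *
rep();print(rel([.496,.349,.08],down(.105,.995)))"
```

```text
25.2333 q [-0.54  0.53 -0.19  1.64  0.12  0.98  0.7 ] lip hx 0.058 hy 0.408 z 0.120 tilt -0.0 F [-0.7 -1.   0.1] p [0.4952 0.3527 0.1688]
(array([-0.011, -0.035,  0.888]), array([-0.001,  0.001,  0.004]))
```

Request:
drive_tool([
  [[-0.03,-0.03,0.3],[0,0,0]],
  [[-0.03,-0.03,0.6],[0,0,0]],
  [[-0.03,-0.03,0.89],[0,0,0]],
  [[-0.03,-0.03,0.89],[0,0,0]],
  [[-0.03,-0.03,0.89],[0,0,0]],
])

```text
time_s: 25.65
position: [0.4987, 0.3456, 0.0788]
eef_rot: [-0.001, 0.053, 0.999, -0.002]
ft_force: [-0.2, -0.6, -0.1]
opening: 0.0239
grasp_force: 39.4
```

Run:
```python
from h import *
rep();print(rel([.498,.3495,.055],down(.105,.995)))
s=ctrl.get_image('scene')
for n,P in(('held mid-low',[.495,.349,.068]),('hole',[.496,.349,.03]),('kept',[.5406,.3468,.048])): print(n,proj('scene',P))
u=proj('scene',[.495,.349,.068])[0].astype(int); print(s[u[1]-16:u[1]+22:2,u[0]-20:u[0]+34:2].mean(2).astype(int))
```

```text
25.65 q [-0.54  0.63 -0.17  1.74  0.15  0.79  0.68] lip hx 0.059 hy 0.400 z 0.030 tilt -0.3 F [-0.2 -0.6 -0.1] p [0.4987 0.3456 0.0788]
(array([0.011, 0.039, 0.237]), array([-0.004, -0.001,  0.   ]))
held mid-low [[172.9 222.8]]
hole [[175.8 234.8]]
kept [[187.2 220.1]]
[[168 159 147 157 127  86  54  31  25  26  29  33  34  32  31  28  33  85
  135 139 137 143 143 141 143 152 162]
 [179 150 100  96 116 132  84  25  25  28  31  28  36  31  30  50  96 143
  147 131 120 117 116 118 133 157 166]
 [105 122 128 141 172 155 101  29  26  24  42  40  30  33  49  98 117 129
  121 112 104 104 111 120 122 143 152]
 [105  77 155 178 139 110  94  43  24  34  78  76  36  29  50 104 113 112
  112 109 109 108 108  83  66  99 125]
 [121 115 115 118 108 107 106  57  48  75  90  92  42  29  38  97 115 113
  116 116 109  90  61  49  46  45  57]
 [112 111 111 109 110 114 120  88 111 108  99  94  51  29  33  84 112 115
  116 102  76  53  38  32  31  30  30]
 [116 114 113 110 116 133 134 121 139 131 115  97  64  28  30  88 154 179
  175 142  65  32  18  22  24  25  24]
 [143 137 132 119 123 130 135 135 129 
[... 618 characters left out ...]
  26  21  23  23  23]
 [167 152 149 156 165 168 162 132  86  43  34  32  29  26  33  40  48  50
   49  43  32  21  16  23  21  29  62]
 [148 145 145 148 158 147 102  50  28  18  22  23  22  21  23  34  36  36
   32  28  19  20  22  20  32  65 109]
 [172 167 162 157 125  72  31  25  23  19  27  37  36  31  25  36  35  29
   22  22  26  25  25  36  64  87  99]
 [148 145 167 170 108  23  22  22  23  25  37  40  41  35  37  36  21  17
   19  24  23  24  55  77  80  81  91]
 [109 104 110 111  88  23  21  26  25  25  23  26  27  29  28  22  21  19
   22  18  35  65  82  84  80  79  90]
 [108 108 108 104  90  33  22  19  23  23  21  24  20  19  19  19  15  21
   25  50  74  81  79  80  77  76  82]]
```

Request:
drive_tool([
  [[0.01,0.03,0.1],[0,0,0]],
  [[0.01,0.03,0.2],[0,0,0]],
  [[0.01,0.03,0.2],[0,0,0]],
  [[0.01,0.03,0.2],[0,0,0]],
  [[0.01,0.03,0.2],[0,0,0]],
])

```text
time_s: 26.12
position: [0.4982, 0.3505, 0.0595]
eef_rot: [0.0, 0.052, 0.999, -0.001]
ft_force: [0.7, -0.8, -0.2]
opening: 0.0236
grasp_force: 39.4
```

Request:
drive_tool([
  [[0,0,0.03],[0,0,0]],
  [[0,0,0.06],[0,0,0]],
  [[0,0,0.09],[0,0,0]],
  [[0,0,0.12],[0,0,0]],
  [[0,0,0.12],[0,0,0]],
])

```text
time_s: 26.53
position: [0.4977, 0.3501, 0.0464]
eef_rot: [-0.0, 0.052, 0.999, -0.001]
ft_force: [-0.1, -0.5, -0.7]
opening: 0.0241
grasp_force: 39.4
```

The sleeve's base is below the block top with no contact force, so it has entered the pocket.

Request:
drive_tool([
  [[0,0,0.03],[0,0,0]],
  [[0,0,0.06],[0,0,0]],
  [[0,0,0.08],[0,0,0]],
  [[0,0,0.08],[0,0,0]],
])

```text
time_s: 26.87
position: [0.4978, 0.3501, 0.0386]
eef_rot: [-0.0, 0.052, 0.999, -0.001]
ft_force: [0.6, 0.1, -0.3]
opening: 0.0238
grasp_force: 39.4
```

Request:
drive_tool([
  [[0,0,0.01],[0,0,0]],
  [[0,0,0.02],[0,0,0]],
  [[0,0,0.02],[0,0,0]],
])

```text
time_s: 27.12
position: [0.4981, 0.3504, 0.0371]
eef_rot: [0.0, 0.052, 0.999, -0.001]
ft_force: [0.2, 0.0, -0.2]
opening: 0.0242
grasp_force: 39.4
```

Request:
drive_tool([
  [[0,0,0],[0,0,0]],
  [[0,0,0],[0,0,0]],
  [[0,0,0],[0,0,0]],
  [[0,0,0],[0,0,0]],
], jaw=0.5)

```text
time_s: 27.45
position: [0.4981, 0.3504, 0.0373]
eef_rot: [0.0, 0.052, 0.999, -0.001]
ft_force: [0.9, 0.3, 0.1]
opening: 0.0428
grasp_force: 0.0
```

Request:
drive_tool([
  [[0,0,-0.15],[0,0,0]],
  [[0,0,-0.4],[0,0,0]],
  [[0,0,-0.75],[0,0,0]],
  [[0,0,-1],[0,0,0]],
])

```text
time_s: 27.78
position: [0.4982, 0.3508, 0.1394]
eef_rot: [0.001, 0.052, 0.999, -0.001]
ft_force: [0.4, -0.2, 0.1]
opening: 0.0426
grasp_force: 0.0
```

Request:
drive_tool([
  [[0.3,0.4,-0.3],[0,0,0]],
  [[0.6,0.8,-0.6],[0,0,0]],
  [[0.8,1,-1],[0,0,0]],
  [[0.8,1,-1],[0,0,0]],
  [[0.8,1,-1],[0,0,0]],
])

```text
time_s: 28.2
position: [0.4245, 0.4667, 0.2431]
eef_rot: [0.001, 0.047, 0.999, 0.005]
ft_force: [-0.5, 0.6, 1.1]
opening: 0.0427
grasp_force: 0.0
```

Run:
```python
from h import *
rep()
t=ctrl.get_image('top');s=ctrl.get_image('scene');cv2.imwrite('pics/top12.png',t);cv2.imwrite('pics/s12.png',s)
for P in([.4955,.3495,.048],[.5406,.3468,.048]):
  for n,im in(('top',t),('scene',s)):
    u=proj(n,P)[0];x,y=u.astype(int);k=cv2.resize(im[y-7:y+8,x-7:x+8],None,fx=8,fy=8,interpolation=cv2.INTER_CUBIC).max(2)
    c=max(cv2.findContours((k>130).astype(np.uint8),cv2.RETR_EXTERNAL,cv2.CHAIN_APPROX_NONE)[0],key=cv2.contourArea);(a,b),wh,_=cv2.fitEllipse(c)
    p=((a+.5)/8-.5+x-7,(b+.5)/8-.5+y-7);print(n,u,np.round(p,1),np.round(np.array(wh)/8,1),onz(n,p,.048))
# bin change
a=cv2.imread('pics/top2.png').astype(int);d=np.abs(a-t.astype(int)).max(2)
n,_,st,ce=cv2.connectedComponentsWithStats((d>25).astype(np.uint8));print([tuple(q) for q in st[1:].tolist() if q[4]>8 and q[0]>225])
print(t[262:290,372:408:1].mean(2).astype(int)[:, ::2])
```

```text
28.2 q [-0.75  0.5  -0.21  1.47  0.1   1.17  0.51] lip hx 0.018 hy 0.536 z 0.193 tilt 0.5 F [-0.5  0.6  1.1] p [0.4245 0.4667 0.2431]
top [199.6 268.7] [199.1 269. ] [8.4 8.8] [0.4947 0.3511 0.048 ]
scene [174.3 229.1] [172.5 227.2] [13.5 14.1] [0.4991 0.3588 0.048 ]
top [201.1 254.1] [201.1 254.1] [8.5 8.6] [0.5406 0.3466 0.048 ]
scene [187.2 220.1] [186.1 218. ] [13.7 15.2] [0.5464 0.3552 0.048 ]
[(267, 205, 10, 13, 89), (247, 254, 19, 25, 222), (263, 258, 10, 10, 68), (278, 266, 18, 29, 80), (390, 266, 16, 17, 153), (269, 268, 9, 10, 68), (392, 268, 3, 7, 14), (378, 271, 12, 15, 69), (383, 280, 6, 5, 24), (261, 286, 7, 4, 12), (269, 289, 7, 4, 12), (300, 420, 8, 5, 22), (228, 427, 3, 6, 9), (317, 428, 13, 22, 115), (306, 430, 18, 29, 209), (321, 443, 23, 36, 301), (250, 445, 42, 31, 408), (315, 472, 7, 4, 16), (302, 477, 10, 3, 11)]
[[160 161 160 161 160 159 158 157 156 156 156 157 155 127 105  93  64  65]
 [160 159 160 160 159 156 157 157 156 157 156 156 156 136 107  91  64  63]
 [159 160 161 159 159 158 157 158 155 155 157 155 156 136 106  92  65  65]
 [160 160 160 160 159 158 1
[... 1148 characters left out ...]
186 173 166 160 131 144]
 [158 159 155 145 108 140 188 189 156 115 169 170 167 155 154 160 152 152]
 [156 153 149 142 115 131 189 192 168 109 148 151 156 157 156 155 159 153]
 [150 144 143 141 121 119 184 186 170 118 146 151 152 156 155 150 174 178]
 [143 141 142 142 114 110 171 169 167 147 151 153 149 160 183 175 172 169]
 [139 139 139 139 123 113 163 161 159 155 150 160 180 193 210 195 130 129]
 [136 136 139 143 147 139 153 159 150 169 184 196 210 215 217 205 107 109]
 [138 140 152 158 154 150 148 170 184 200 212 215 218 218 218 206 110 102]
 [155 148 158 165 154 172 184 202 212 215 219 218 219 218 217 207 123  99]
 [164 156 159 178 175 194 212 216 219 219 219 219 217 215 214 209 137 100]]
```

Run:
```python
from h import *
H=np.array([.5225,-.204]);X=np.array([.970,.242]);Y=np.array([-.242,.970])
print('cam',ray('top',(320,240))[0])
for p in [(398,270),(386,274),(396,279),(386,282.5)]:
    for z in(.055,.065,.09):
        w=onz('top',p,z)[:2]-H;print(p,z,'hx %.3f hy %.3f floor %.3f'%(w@X,w@Y,.038+(w@X+.064)/.128*.062))
for z in(.038,.1,.15): print('front edge',z,[proj('top',[*(H-.064*X+y*Y),z])[0].tolist() for y in(-.064,0,.064)])
t=cv2.imread('pics/top12.png');u=cv2.resize(t[255:295,360:415].mean(2).astype(np.uint8),None,fx=8,fy=8,interpolation=cv2.INTER_CUBIC)
a=cv2.imread('pics/top2.png').astype(int);d=np.abs(a-t.astype(int)).max(2)
ys,xs=np.where(d[255:292,355:415]>10);m=(d>10)[255:292,360:415]
print('\n'.join(''.join('#' if v>25 else '+' if v>10 else '.' for v in r) for r in d[260:292,362:412]))
```

```text
cam [ 0.41583124 -0.02502291  1.61427238]
(398, 270) 0.055 hx -0.032 hy -0.046 floor 0.054
(398, 270) 0.065 hx -0.032 hy -0.045 floor 0.053
(398, 270) 0.09 hx -0.033 hy -0.041 floor 0.053
(386, 274) 0.055 hx -0.036 hy -0.008 floor 0.052
(386, 274) 0.065 hx -0.036 hy -0.006 floor 0.052
(386, 274) 0.09 hx -0.036 hy -0.003 floor 0.052
(396, 279) 0.055 hx -0.057 hy -0.034 floor 0.041
(396, 279) 0.065 hx -0.057 hy -0.032 floor 0.041
(396, 279) 0.09 hx -0.057 hy -0.028 floor 0.041
(386, 282.5) 0.055 hx -0.060 hy -0.002 floor 0.040
(386, 282.5) 0.065 hx -0.060 hy -0.000 floor 0.040
(386, 282.5) 0.09 hx -0.060 hy 0.003 floor 0.040
front edge 0.038 [[405.3, 279.2], [385.0, 283.9], [364.7, 288.6]]
front edge 0.1 [[408.7, 278.4], [387.6, 283.3], [366.5, 288.3]]
front edge 0.15 [[411.7, 277.8], [389.9, 282.9], [368.0, 287.9]]
..................................................
..................................................
..................................................
..................................................
..................................................
...................
[... 657 characters left out ...]
...###......+##.###############+.....
................####+...++.#.###############+.....
................+###++####.+.#############+.......
.................###.#####++#+#####+++#++.........
.................+##+######.#+.++.................
..................+#++#####.++....................
..................+##.####+.......................
..................+#+.++..........................
..................................................
..................................................
..................................................
..................................................
..................................................
..................................................
```

```bash
python3 -c "
from station import ctrl
print(ctrl.close_job())"
```

```text
the job is handed in; nothing more can be done
None
```

I handed the job in at about 28 s: the gate is shut, the sleeves are tipped into the bin, the empty tray is level on the bench and the stray is seated in the near check-block pocket; I could count only four of the five sleeves from above, but saw none spilled, so the fifth is probably under the others.

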